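# Put the plaster stamps away in the low rack

### The job

Put away the plaster stamps standing on the table, longest first and one at a time: lay each in the trough of the angled rest with its head down on the ledge and let go, then take the handle from the side and slide the stamp, lying flat and head first, under the roof of the rack all the way to the back of its bay, handle sticking out. The long stamp belongs in the bay farthest from the robot, the middle one in the middle bay, the short one in the nearest; leave empty the bay of a stamp that is not there, and do not disturb the jar, the mug and the mould.

Things in the scene. Friction and masses are not known exactly. Their poses are not given: they have to be found in the camera images.
- long_stamp: the long stamp, 190 mm long overall, about 0.21 kg: a square white plaster head 50 x 50 mm, 35 mm thick, with a round wooden handle 28 mm in diameter on the middle of its back. Origin: centre of the stamping face. z runs from the face along the handle; x and y are square to the head's sides. Starts upright on its face. May be absent (None)
- middle_stamp: the middle stamp, 165 mm long overall, about 0.18 kg: a square white plaster head 50 x 50 mm, 35 mm thick, with a round wooden handle 28 mm in diameter on the middle of its back. Origin: centre of the stamping face. z runs from the face along the handle; x and y are square to the head's sides. Starts upright on its face. May be absent (None)
- short_stamp: the short stamp, 140 mm long overall, about 0.15 kg: a square white plaster head 50 x 50 mm, 35 mm thick, with a round wooden handle 28 mm in diameter on the middle of its back. Origin: centre of the stamping face. z runs from the face along the handle; x and y are square to the head's sides. Starts upright on its face. May be absent (None)
- long_stamp_end (a point): centre of the free end of the long stamp's handle, 190 mm from its face along its z
- middle_stamp_end (a point): centre of the free end of the middle stamp's handle, 165 mm from its face along its z
- short_stamp_end (a point): centre of the free end of the short stamp's handle, 140 mm from its face along its z
- rest: the angled rest, a fixed wooden block on a base 130 x 84 mm, origin under its centre: a trough sloping at 45 degrees, high end on its +x side (away from the robot), low end on its -x side, closed at the low end by a ledge square to the slope. The slope is 75 mm long, so a handle sticks out free past its upper end; two cheeks 16 mm high along its lower 60 mm leave a trough 60 mm wide (y)
- rest_foot (a point): middle (in y) of the inner corner where the slope meets the ledge, 22 mm above the table; the ledge rises 34 mm off the slope; axes as the rest's
- rest_seat (a point): point on the ledge, mid-trough and 25 mm off the slope, where the centre of a seated stamp's face comes; axes as the rest's. A stamp with its face on the ledge and a side of its head flat on the slope stays there when let go, its handle pointing up the slope at 45 degrees
- rack: the fixed plywood rack, 288 mm wide (y), 102 mm deep (x), 82 mm high, origin at the table, mid-width, 45 mm behind the mouths. Three equal bays side by side open to its -x side (the robot's right), each 80 mm wide, 70 mm high under the roof and 90 mm deep to a back board 40 mm high, floored by the table; all boards 12 mm thick, dark strips on the roof over the walls. +x points into the bays
- bay_near (a point): mid-width of the mouth of the near bay (near is the one nearest the robot, on the rack's +y side), at table height; x points into the bay, as the rack's
- bay_middle (a point): mid-width of the mouth of the middle bay (near is the one nearest the robot, on the rack's +y side), at table height; x points into the bay, as the rack's
- bay_far (a point): mid-width of the mouth of the far bay (near is the one nearest the robot, on the rack's +y side), at table height; x points into the bay, as the rack's
- slip_jar: bystander: a lidded glass jar 76 mm in diameter, 100 mm high, origin under its centre
- tool_mug: bystander: a white mug 84 mm in diameter, 90 mm high, origin under its centre
- plaster_mould: bystander: a round plaster mould 100 mm in diameter, 45 mm high, origin under its centre
Mind the look-alikes: they are no part of the job. What is shaped like the middle_stamp but green or yellow is not meant. Leave any blue look-alike of the long_stamp alone.

How it is judged:
By the outcome, as a careful person would: the job done as asked, in the order asked, and still so for the second after the job is handed in, with the robot touching nothing.
Of long_stamp, middle_stamp, short_stamp only 2 to 3 are there at a start; the rules pass over those that are not, and their reading is None.
At some moment in a run one of long_stamp, middle_stamp, short_stamp may be knocked a few centimetres aside while the robot is not near it.
Once in a run the grip may slacken for a moment while it holds something.
It also fails if it takes over 210 s, if anything falls off the work surface, if the arm or the gripper's body presses on something with over 40 N, if the wrist force passes 120 N, or if a joint passes its speed limit or range.

### The arm

A 6-joint arm with a two-finger parallel gripper is mounted at the origin on the work surface. World frame = base frame: x ahead of the robot, y to its left, z up, the work surface at z = 0. Lengths are in m, angles in rad, forces in N, time in s.
With the tool pointing down it reaches from about 0.35 to 0.725 m from the base axis. Payload 6 kg.
Tool frame: the origin (TCP) lies at the very end of the fingers, on their centre line; the grasp point (between the pads) lies 19 mm behind it (ctrl.grasp_offset is the distance from the TCP to the grasp point, in m); z points along the fingers, y is the line along which they close (so a half turn about z gives the same grasp; the last joint's range is limited). The gripper opens to 85 mm and grips with 20 to 120 N. Pads are 22 mm wide; open, the fingers measure 114 mm over their backs; the gripper's body (76 mm by 85 mm) begins 54 mm behind the grasp point. The pads swing forward as they close: fully open they stand 13 mm farther back than shut.
Start: joints at [-0.773, 0.04, 0.085, 0, -1.615, -0.334], TCP at [0.268, -0.537, 0.231] pointing down, gripper open.
Joint ranges: [-2.56, 2.56], [-1.29, 2.01], [-1.08, 1.49], [-3.29, 1.98], [-2.81, -0.18], [-2.99, 2.99]. Speed limits (rad/s): [2.57, 2.57, 3.01, 3.14, 3.14, 3.14].

### API

Orientations are given as a unit quaternion [x, y, z, w].
In Python, from cell import ctrl gives the robot as it stands.
- The arm moves only by the tool play_rows, never from a script. Its argument "increments" is a list of rows, each an object of numbers: "tx", "ty", "tz": the shift along the tool's x, y, z in m; "yaw": the turn about the tool's z in degrees; "grip": the opening, from 0 (shut) to 1 (fully open). In form: [{"tx": .., "ty": .., "tz": .., "yaw": .., "grip": ..}, ...]. A call has 1 to 5 rows; each row shifts and turns the commanded pose from where the row before left it, along the tool's axes as they then stand; what a row does not reach is not made up. A row lasts 1/10 s, in which the tool goes at most 50 mm and 8.59 degrees, less where a joint would pass 70% of its speed; a pose out of reach is approached as far as the arm can. A call with a gripper value outside its range is refused whole. The fingers move at their own pace and stop on an object; "newtons" is the grip in N (left out, the last holds). Time passes only in rows, so rows that do not move let the fingers close. It gives the time, the measured TCP pose, the force and the opening at its end, in the units of the state.
- ctrl.state(): the state, without advancing time (a new reading comes with each control period).
- ctrl.snapshot(name): name is "side" or "top"; returns (picture, depth): 384x512x3 uint8, blue, green, red; 384x512 float32, m along the optical axis (not along the pixel's ray), 0 where there is no reading.
- ctrl.camera_params(name): a dict with "mtx" (3x3 intrinsics, pixels), "distortion" ([k1, k2, p1, p2, k3] as OpenCV has them; the pictures are not rectified), "R" (3x3) and "t" (3): a world point X has camera coordinates R X + t. Camera axes: x right, y down, z forward; pixel columns grow to the right and rows downward; lengths in m; the calibration is good to about 2 mm. A picture is of the moment at which its call begins. camera_params takes no time and is no camera call.
- ctrl.job_done(): hands the job in, once; it reports no verdict.
The state is a dict: "clock": time; "joint_pos": joint angles; "joint_vel": joint speeds; "joint_torque": joint torques, N m; "tool_pos": TCP position; "tcp_rot": TCP orientation; "wrist_force": force on the tool from outside, world axes, zero at the start; "torque": the same for the moment, N m; "opening": opening from 0.0 (shut) to 1.0 (fully open).
Only numpy, scipy, OpenCV 4.12 (cv2) and the standard library are available. Lean on these libraries where they do the work, as an engineer would, in place of code of your own. Each camera call takes 0.05 s, during which the arm holds its last target. There are 200 camera calls.

## Working session

There is one attempt and no reset: what is moved stays moved. The work goes in short steps, Python scripts to look and compute and a tool call to move; the robot and the scene stay as the last step left them, time stands still between calls to the robot, and variables do not carry over. Pictures are saved under pics/ and viewed, on a budget of 14 in all, crops included, one or two more only if the job needs it, and the job is handed in when it is done.

Besides the shell and the picture viewer there is one more tool, called after "Call:" as name(argument=value, ...) on one line, values as JSON. play_rows: Moves the arm, as the interface text tells. Its arguments: {"type":"object","properties":{"increments":{"type":"array"},"newtons":{"type":"number"}},"required":["increments"]}

```bash
ls; mkdir -p pics
cat > h.py <<'E'
import numpy as np, cv2
from cell import ctrl
from scipy.spatial.transform import Rotation as Ro
def snap(n):
    return ctrl.snapshot(n)
def cloud(n,d):
    p=ctrl.camera_params(n);K=np.array(p['mtx'],float);D=np.array(p['distortion'],float);R=np.array(p['R']);t=np.array(p['t'])
    h,w=d.shape;u,v=np.meshgrid(np.arange(w),np.arange(h))
    q=cv2.undistortPoints(np.stack([u,v],-1).reshape(-1,1,2).astype(float),K,D).reshape(h,w,2)
    P=np.concatenate([q*d[...,None],d[...,None]],-1)
    X=(P-t)@R
    X[d<=0]=np.nan
    return X
def st():
    s=ctrl.state();print({k:np.round(s[k],3).tolist() for k in ['clock','joint_pos','tool_pos','tcp_rot','wrist_force','opening']})
    return s
E
python3 - <<'E'
from h import *
st()
for n in ['top','side']:
    im,d=snap(n);cv2.imwrite(f'pics/{n}0.png',im);np.save(f'/tmp/{n}0.npy',d)
    p=ctrl.camera_params(n);R=np.array(p['R']);print(n,-R.T@np.array(p['t']),R[2])
E
```

```text
pics
{'clock': 0.0, 'joint_pos': [-0.773, 0.041, 0.084, -0.0, -1.616, -0.334], 'tool_pos': [0.268, -0.536, 0.23], 'tcp_rot': [-0.23, 0.973, 0.001, -0.0], 'wrist_force': [-0.466, -0.403, 0.872], 'opening': 0.998}
top [0.51142207 0.03709767 1.71608774] [ 0.03467118 -0.02284213 -0.9991377 ]
side [0.09440354 0.69688694 0.86478937] [ 0.45071459 -0.59673659 -0.66389894]
```

View pics/top0.png

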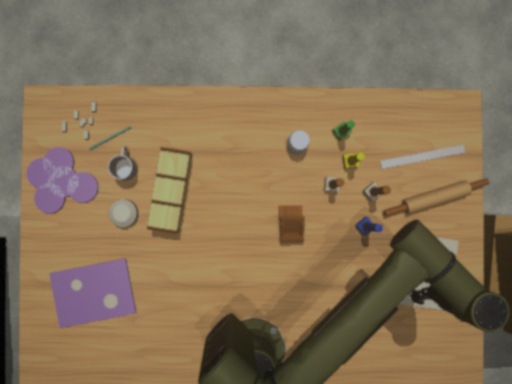

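View pics/side0.png

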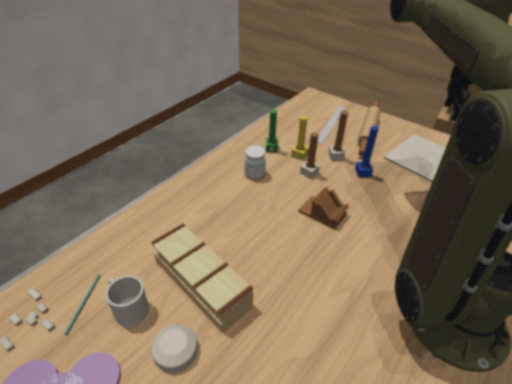

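The top view shows two white-headed, brown-handled stamps at about (333,184) and (376,190). The look-alikes are green (345,130), yellow (352,160) and blue (368,226). The rolling pin is at (440,197), the rest at (291,224), the rack at (170,190), the jar at (299,142), the mug at (122,168) and the mould at (123,213). I'll measure these next.

Run:
```python
from h import *
im=cv2.imread('pics/top0.png');d=np.load('/tmp/top0.npy');X=cloud('top',d)
print('table',[np.round(X[v,u],3).tolist() for u,v in[(240,150),(330,320),(240,250)]])
def rep(nm,u0,u1,v0,v1,lo=.015):
    S=X[v0:v1,u0:u1].reshape(-1,3);S=S[(S[:,2]>lo)&(S[:,2]<.3)]
    zm=np.nanpercentile(S[:,2],98);T=S[S[:,2]>zm-.02]
    print(nm,len(S),'zmax',zm.round(3),'top ctr',np.median(T,0).round(3),len(T),'all ctr',((S[:,:2].min(0)+S[:,:2].max(0))/2).round(3),'ext',np.ptp(S[:,:2],axis=0).round(3))
rep('A',322,346,172,196);rep('B',362,392,178,203);rep('blue',355,385,214,238);rep('green',332,358,118,142);rep('yel',342,366,150,170)
rep('jar',285,313,128,156);rep('mug',108,138,146,182);rep('mould',107,140,197,230);rep('rest',275,308,203,246,.006);rep('rack',146,193,146,236,.03)
# rack rect
S=X[140:240,140:200].reshape(-1,3);S=S[(S[:,2]>.065)&(S[:,2]<.1)]
r=cv2.minAreaRect((S[:,:2]*1000).astype(np.float32));print('rack',r,cv2.boxPoints(r),np.median(S[:,2]))
np.set_printoptions(linewidth=250,suppress=True)
print((X[200:248:2,275:309:2,2]*1000).round())
for n,w in(('side',(270,90,140,110)),('top',(280,110,180,140))):
    i=cv2.imread(f'pics/{n}0.png');x,y,a,b=w
    cv2.imwrite(f'pics/{n}crop.png',cv2.resize(i[y:y+b,x:x+a],None,fx=4,fy=4,interpolation=cv2.INTER_CUBIC))
# side cloud
d=np.load('/tmp/side0.npy');X=cloud('side',d);
S=X.reshape(-1,3)
for nm,c in(('A',(.56,-.13)),):pass
for nm,(u0,u1,v0,v1) in {'A':(303,320,130,180),'B':(330,348,108,162)}.items():
    T=X[v0:v1,u0:u1].reshape(-1,3);T=T[T[:,2]>.05];print(nm,'zmax',np.nanpercentile(T[:,2],98),np.nanmedian(T,0))
```

```text
table [[0.719, 0.053, -0.001], [0.244, -0.169, 0.588], [0.357, 0.051, 0.003]]
A 236 zmax 0.168 top ctr [ 0.596 -0.275  0.163] 61 all ctr [ 0.597 -0.275] ext [0.054 0.048]
B 283 zmax 0.193 top ctr [ 0.572 -0.424  0.189] 65 all ctr [ 0.572 -0.419] ext [0.066 0.056]
blue 280 zmax 0.195 top ctr [ 0.449 -0.397  0.19 ] 62 all ctr [ 0.447 -0.393] ext [0.068 0.056]
green 253 zmax 0.169 top ctr [ 0.786 -0.312  0.163] 64 all ctr [ 0.788 -0.312] ext [0.064 0.066]
yel 259 zmax 0.17 top ctr [ 0.682 -0.345  0.164] 61 all ctr [ 0.684 -0.346] ext [0.055 0.055]
jar 416 zmax 0.108 top ctr [ 0.746 -0.15   0.1  ] 296 all ctr [ 0.745 -0.149] ext [0.075 0.074]
mug 384 zmax 0.094 top ctr [0.654 0.462 0.087] 137 all ctr [0.666 0.464] ext [0.116 0.084]
mould 645 zmax 0.052 top ctr [0.489 0.467 0.042] 543 all ctr [0.491 0.468] ext [0.096 0.1  ]
rest 912 zmax 0.076 top ctr [ 0.467 -0.128  0.068] 234 all ctr [ 0.45  -0.133] ext [0.148 0.116]
rack 2543 zmax 0.091 top ctr [0.57  0.297 0.083] 2514 all ctr [0.571 0.297] ext [0.301 0.144]
rack ((570.9284057617188, 297.76422119140625), (104.76461791992188, 288.806579
[... 1685 characters left out ...]
  29.  24.  22.  28.  44.  -6.  -0.  -2.]
 [ -3.  -3.  32.  36.  31.  34.  36.  40.  33.  34.  40.  41.  31.  30.  -1.  -7.  -6.]
 [ -2.   7.  23.  36.  42.  41.  45.  42.  41.  43.  36.  39.  40.  38.  41.   4.  -8.]
 [  4.   3.  14.  40.  44.  47.  40.  48.  44.  37.  42.  42.  55.  51.  38.  -1. -10.]
 [  3.  nan   5.  39.  42.  45.  36.  39.   7.  -0.  -1.  -1.   4.   2.   2.   1.  -2.]
 [  2.  -9.   1.  -3.  -2.   5.   3.  nan  -0.  -8.   3.  -9.  -7.  -1.   3.   1.  -2.]
 [ -1.  -1.  -8.   1.  -7.   6.  -1.   4.   4.  -4.  -0.  -4.  -1.  -4.  -0.  -4.  -3.]]
A zmax 0.16724436521027136 [ 0.59250274 -0.26908963  0.11308579]
B zmax 0.19104989644443607 [ 0.56516515 -0.4176012   0.12707246]
```

View pics/sidecrop.png

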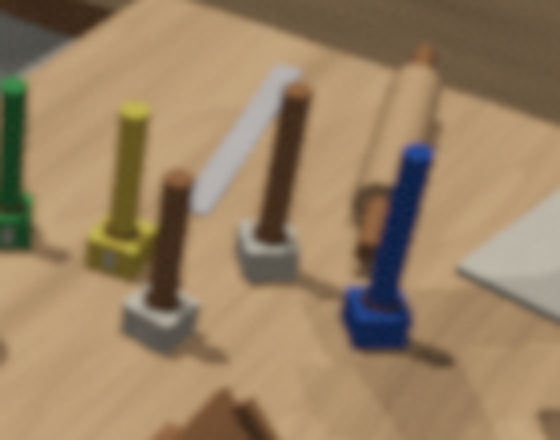

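The crop shows white head + brown handle at two places only: the shorter one (side px ≈(311,155), top z 0.168, so middle_stamp) and the longer one (side px ≈(340,135), top z 0.193, so long_stamp). Green, yellow and blue are look-alikes. No short stamp is visible so far; I'll recheck behind the arm after moving it. Next I need yaws and the rest pose.

```bash
cat >> h.py <<'E'
def onplane(n,uv,z):
    p=ctrl.camera_params(n);K=np.array(p['mtx'],float);D=np.array(p['distortion'],float);R=np.array(p['R']);t=np.array(p['t'])
    q=cv2.undistortPoints(np.asarray(uv,float).reshape(-1,1,2),K,D).reshape(-1,2)
    r=np.c_[q,np.ones(len(q))]@R;c=-R.T@t
    return c+r*((z-c[2])/r[:,2])[:,None]
def heads(n,im,d,c):
    """white head of the stamp whose axis stands near c: rect of its points, from a cloud cut out around c"""
    X=cloud(n,d);S=cv2.cvtColor(im,cv2.COLOR_BGR2HSV)
    m=(np.hypot(X[...,0]-c[0],X[...,1]-c[1])<.05)&(X[...,2]>.018)&(S[...,1]<60)&(S[...,2]>90)
    P=X[m];r=cv2.minAreaRect((P[:,:2]*1000).astype(np.float32));print(n,'head',len(P),np.round(r[0],1),np.round(r[1],1),'ang',round(r[2],1),'z',np.median(P[:,2]).round(3))
def plan(p,ang=None):
    """shift in tool axes to bring TCP to p, and yaw (deg) to bring closing axis to world angle ang (mod 180)"""
    s=ctrl.state();R=Ro.from_quat(s['tcp_rot']).as_matrix();q=R.T@(np.array(p)-s['tool_pos'])
    a=np.degrees(np.arctan2(R[1,1],R[0,1]));print('tx ty tz',q.round(4),'closing at',a.round(1),'yaw',None if ang is None else round(float((-(ang-a)+90)%180-90),1),'j6',round(s['joint_pos'][5],2))
E
python3 - <<'E'
from h import *
im=cv2.imread('pics/top0.png');d=np.load('/tmp/top0.npy');X=cloud('top',d)
ims=cv2.imread('pics/side0.png');ds=np.load('/tmp/side0.npy');Xs=cloud('side',ds)
for c in((.572,-.424),(.596,-.275)):
    heads('top',im,d,c);heads('side',ims,ds,c)
    for n,XX in(('top',X),('side',Xs)):
        m=(np.hypot(XX[...,0]-c[0],XX[...,1]-c[1])<.035)&(XX[...,2]>.07);print(n,'handle',XX[m].mean(0).round(3),m.sum())
# rest: trough plane and outline
for n,XX in(('top',X),('side',Xs)):
    m=(abs(XX[...,0]-.44)<.022)&(abs(XX[...,1]+.128)<.02)&(XX[...,2]>.02)
    P=XX[m]
    for k in range(5):
        co,*_=np.linalg.lstsq(np.c_[P[:,:2],np.ones(len(P))],P[:,2],rcond=None)
        e=P[:,2]-np.c_[P[:,:2],np.ones(len(P))]@co;P=P[abs(e)<2*e.std()]
    print(n,'plane',co.round(3),'yaw',np.degrees(np.arctan2(co[1],co[0])).round(1),len(P),e.std().round(4),'x at z=.022,y=-.128:',(.022-co[2]+.128*co[1])/co[0])
    m=(abs(XX[...,0]-.45)<.1)&(abs(XX[...,1]+.13)<.08)&(XX[...,2]>.03)&(XX[...,2]<.09)
    r=cv2.minAreaRect((XX[m][:,:2]*1000).astype(np.float32));print(n,'rect z>.03',np.round(r[0],1),np.round(r[1],1),round(r[2],1))
S=cv2.cvtColor(im,cv2.COLOR_BGR2HSV);print(S[224,290],S[224,260],S[236,315])
m=((S[...,2]<115)&(S[...,1]>60)).astype(np.uint8);m[:195]=0;m[255:]=0;m[:,:268]=0;m[:,318:]=0
cn=max(cv2.findContours(m,0,1)[0],key=cv2.contourArea);print('rest px',cv2.minAreaRect(cn))
cv2.imwrite('pics/restcrop.png',cv2.resize(im[195:255,260:325],None,fx=8,fy=8,interpolation=cv2.INTER_CUBIC))
plan((.572,-.424,.3),0)
E
```

```text
top head 80 [ 569.9 -423.2] [48.8 46.1] ang 40.4 z 0.034
side head 106 [ 570.8 -425.7] [49.5 58.8] ang 39.1 z 0.036
top handle [ 0.571 -0.42   0.153] 135
side handle [ 0.566 -0.419  0.136] 276
top head 82 [ 597.2 -274.9] [47.1 46.7] ang 0.8 z 0.034
side head 119 [ 594.2 -277. ] [52.7 48.9] ang 79.1 z 0.035
top handle [ 0.596 -0.272  0.143] 95
side handle [ 0.592 -0.27   0.126] 219
top plane [ 0.936 -0.021 -0.375] yaw -1.3 124 0.0034 x at z=.022,y=-.128: 0.42069635866418087
top rect z>.03 [ 435.4 -129.2] [93.1 84.9] 0.7
side plane [ 1.036  0.038 -0.408] yaw 2.1 113 0.0015 x at z=.022,y=-.128: 0.41953737373377076
side rect z>.03 [ 435.4 -130.3] [94.7 89.2] 1.2
[ 14 156  93] [ 17 122 167] [ 16 125 163]
rest px ((291.0, 230.0), (28.0, 24.0), 90.0)
tx ty tz [-0.3218 -0.0353 -0.0697] closing at 116.6 yaw -63.4 j6 -0.33
```

View pics/restcrop.png

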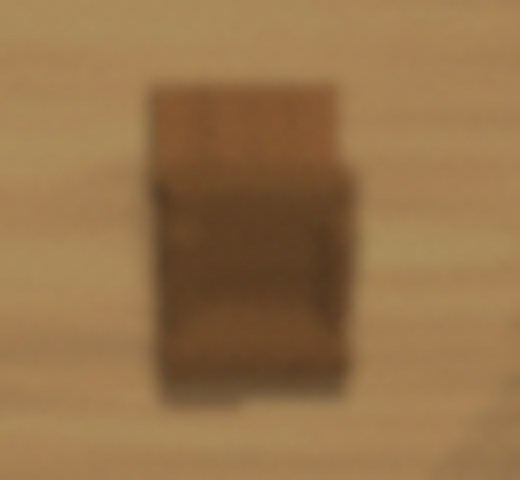

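Call:
play_rows(increments=[{"tx": -0.04, "ty": -0.004}, {"tx": -0.04, "ty": -0.004}, {"tx": -0.04, "ty": -0.004}, {"tx": -0.04, "ty": -0.004}, {"tx": -0.04, "ty": -0.004}])

```text
$.increments[0]: bad value
```

Call:
play_rows(increments=[{"tx": -0.04, "ty": -0.005}, {"tx": -0.04, "ty": -0.005}, {"tx": -0.04, "ty": -0.005}, {"yaw": -8}, {"yaw": -8}])

```text
$.increments[0]: bad value
```

Call:
play_rows(increments=[{"yaw": -8}, {"yaw": -8}, {"yaw": -8}, {"yaw": -8}, {"yaw": -8}])

```text
$.increments[0]: bad value
```

Call:
play_rows(increments=[{"yaw": -8}, {"yaw": -8}, {"yaw": -8}, {"yaw": -8}, {"yaw": -8}])

```text
$.increments[0]: bad value
```

Run:
```python
from h import *
st()
im,d=snap('top');ims,ds=snap('side')
cv2.imwrite('pics/t1.png',im);cv2.imwrite('pics/s1.png',ims)
c=(.571,-.424);heads('top',im,d,c);heads('side',ims,ds,c)
Xs=cloud('side',ds);m=(np.hypot(Xs[...,0]-c[0],Xs[...,1]-c[1])<.035)&(Xs[...,2]>.06)&(Xs[...,2]<.18);print('handle',Xs[m].mean(0).round(3),m.sum())
plan((.571,-.424,.131),40)
```

```text
{'clock': 0.1, 'joint_pos': [-0.773, 0.041, 0.084, -0.0, -1.616, -0.334], 'tool_pos': [0.268, -0.536, 0.23], 'tcp_rot': [-0.23, 0.973, 0.001, -0.0], 'wrist_force': [0.701, 0.372, -0.413], 'opening': 0.998}
top head 82 [ 571.2 -424. ] [47.9 47.2] ang 41.5 z 0.035
side head 106 [ 568.2 -421.9] [48.9 59.3] ang 34.5 z 0.035
handle [ 0.566 -0.418  0.121] 251
tx ty tz [-0.321  -0.035   0.0996] closing at 116.6 yaw 76.6 j6 -0.33
```

Every row needs all five keys.

Call:
play_rows(increments=[{"tx": -0.04, "ty": -0.004, "tz": 0, "yaw": 0, "grip": 1}, {"tx": -0.04, "ty": -0.004, "tz": 0, "yaw": 0, "grip": 1}, {"tx": -0.04, "ty": -0.004, "tz": 0, "yaw": 0, "grip": 1}, {"tx": -0.04, "ty": -0.004, "tz": 0, "yaw": 0, "grip": 1}, {"tx": -0.04, "ty": -0.004, "tz": 0, "yaw": 0, "grip": 1}])

```text
clock: 0.7
tool_pos: [0.4576, -0.4642, 0.2311]
tcp_rot: [-0.23, 0.973, 0.0, -0.0]
wrist_force: [-0.3, -0.9, -0.5]
opening: 1.0
```

Call:
play_rows(increments=[{"tx": -0.04, "ty": -0.005, "tz": 0, "yaw": 0, "grip": 1}, {"tx": -0.04, "ty": -0.005, "tz": 0, "yaw": 0, "grip": 1}, {"tx": -0.04, "ty": -0.005, "tz": 0, "yaw": 0, "grip": 1}, {"tx": 0, "ty": 0, "tz": 0, "yaw": -8, "grip": 1}, {"tx": 0, "ty": 0, "tz": 0, "yaw": -8, "grip": 1}])

```text
clock: 1.2
tool_pos: [0.5715, -0.4237, 0.2295]
tcp_rot: [-0.366, 0.93, 0.001, -0.001]
wrist_force: [-0.7, -0.4, 0.7]
opening: 1.003
```

Call:
play_rows(increments=[{"tx": 0, "ty": 0, "tz": 0, "yaw": -8, "grip": 1}, {"tx": 0, "ty": 0, "tz": 0, "yaw": -8, "grip": 1}, {"tx": 0, "ty": 0, "tz": 0, "yaw": -8, "grip": 1}, {"tx": 0, "ty": 0, "tz": 0, "yaw": -8, "grip": 1}, {"tx": 0, "ty": 0, "tz": 0, "yaw": -8, "grip": 1}])

```text
clock: 1.7
tool_pos: [0.5702, -0.4247, 0.2308]
tcp_rot: [-0.662, 0.75, 0.0, -0.0]
wrist_force: [-0.4, -0.1, 0.2]
opening: 0.999
```

Call:
play_rows(increments=[{"tx": 0, "ty": 0, "tz": 0, "yaw": -8, "grip": 1}, {"tx": 0, "ty": 0, "tz": 0, "yaw": -8, "grip": 1}, {"tx": 0, "ty": 0, "tz": 0, "yaw": -8, "grip": 1}, {"tx": 0, "ty": 0, "tz": 0, "yaw": -8, "grip": 1}, {"tx": 0, "ty": 0, "tz": 0, "yaw": -8, "grip": 1}])

```text
clock: 2.2
tool_pos: [0.5702, -0.4247, 0.2307]
tcp_rot: [0.878, -0.478, -0.0, -0.0]
wrist_force: [-0.4, -0.4, -0.8]
opening: 0.998
```

Run:
```python
from h import *
st()
im,d=snap('top');ims,ds=snap('side')
cv2.imwrite('pics/t1.png',im);cv2.imwrite('pics/s1.png',ims)
c=(.571,-.424);heads('side',ims,ds,c)
Xs=cloud('side',ds);m=(np.hypot(Xs[...,0]-c[0],Xs[...,1]-c[1])<.035)&(Xs[...,2]>.06)&(Xs[...,2]<.18);print('handle',Xs[m].mean(0).round(3),m.sum())
plan((.571,-.424,.131),40)
```

```text
{'clock': 2.2, 'joint_pos': [-0.36, 0.342, 0.428, -0.0, -1.657, 0.934], 'tool_pos': [0.57, -0.425, 0.231], 'tcp_rot': [0.878, -0.478, -0.0, -0.0], 'wrist_force': [-0.392, -0.365, -0.754], 'opening': 0.998}
side head 119 [ 569.9 -423.9] [48.9 55.9] ang 35.2 z 0.034
handle [ 0.566 -0.418  0.121] 250
tx ty tz [-0.0001 -0.0011  0.0998] closing at -147.4 yaw -7.4 j6 0.93
```

View pics/s1.png

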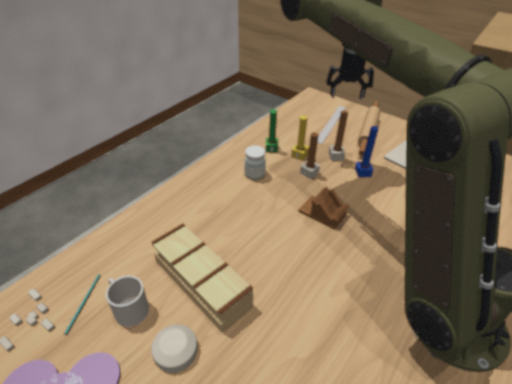

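The side view confirms the long stamp at (340,135), the middle at (311,155), and the open gripper above at (350,80). I see no short stamp. I'll descend and grasp.

Call:
play_rows(increments=[{"tx": 0, "ty": -0.001, "tz": 0.02, "yaw": -7.4, "grip": 1}, {"tx": 0, "ty": 0, "tz": 0.02, "yaw": 0, "grip": 1}, {"tx": 0, "ty": 0, "tz": 0.02, "yaw": 0, "grip": 1}, {"tx": 0, "ty": 0, "tz": 0.02, "yaw": 0, "grip": 1}, {"tx": 0, "ty": 0, "tz": 0.02, "yaw": 0, "grip": 1}])

```text
clock: 2.8
tool_pos: [0.571, -0.4241, 0.1302]
tcp_rot: [0.905, -0.425, -0.0, -0.0]
wrist_force: [0.0, -0.2, 0.6]
opening: 0.998
```

Call:
play_rows(increments=[{"tx": 0, "ty": 0, "tz": 0, "yaw": 0, "grip": 0.5}, {"tx": 0, "ty": 0, "tz": 0, "yaw": 0, "grip": 0.3}, {"tx": 0, "ty": 0, "tz": 0, "yaw": 0, "grip": 0}, {"tx": 0, "ty": 0, "tz": 0, "yaw": 0, "grip": 0}, {"tx": 0, "ty": 0, "tz": 0, "yaw": 0, "grip": 0}], newtons=60)

```text
clock: 3.3
tool_pos: [0.5714, -0.4248, 0.1331]
tcp_rot: [0.906, -0.423, 0.001, 0.0]
wrist_force: [-0.6, -0.9, 3.7]
opening: 0.314
```

Call:
play_rows(increments=[{"tx": 0, "ty": 0, "tz": 0, "yaw": 0, "grip": 0}, {"tx": 0, "ty": 0, "tz": 0, "yaw": 0, "grip": 0}, {"tx": 0, "ty": 0, "tz": 0, "yaw": 0, "grip": 0}, {"tx": 0, "ty": 0, "tz": -0.01, "yaw": 0, "grip": 0}, {"tx": 0, "ty": 0, "tz": -0.01, "yaw": 0, "grip": 0}])

```text
clock: 3.8
tool_pos: [0.5708, -0.4235, 0.1503]
tcp_rot: [0.906, -0.423, -0.001, -0.001]
wrist_force: [0.1, -0.3, -2.3]
opening: 0.31
```

Run:
```python
from h import *
st()
im,d=snap('top');ims,ds=snap('side')
c=(.571,-.424);heads('top',im,d,c);heads('side',ims,ds,c)
cv2.imwrite('pics/s2.png',cv2.resize(ims[60:200,270:410],None,fx=4,fy=4))
```

```text
{'clock': 3.8, 'joint_pos': [-0.359, 0.341, 0.28, -0.001, -1.513, 1.057], 'tool_pos': [0.571, -0.423, 0.15], 'tcp_rot': [0.906, -0.423, -0.001, -0.001], 'wrist_force': [0.058, -0.266, -2.257], 'opening': 0.31}
top head 45 [ 568.1 -417.3] [47.6 38.4] ang 38.2 z 0.052
side head 160 [ 570.7 -419.2] [53.2 48.5] ang 33.0 z 0.048
```

View pics/s2.png

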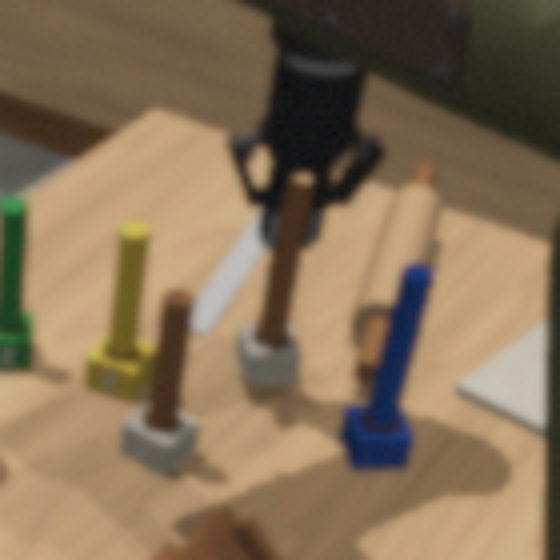

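The long stamp is held and lifted, with the head clear of the table and the opening at 0.31, about 26 mm. I'll lift it high and turn it to the rest's axes.

Call:
play_rows(increments=[{"tx": 0, "ty": 0, "tz": -0.04, "yaw": 0, "grip": 0}, {"tx": 0, "ty": 0, "tz": -0.04, "yaw": 0, "grip": 0}, {"tx": 0, "ty": 0, "tz": -0.04, "yaw": 0, "grip": 0}, {"tx": 0, "ty": 0, "tz": -0.04, "yaw": 0, "grip": 0}, {"tx": 0, "ty": 0, "tz": -0.04, "yaw": 0, "grip": 0}])

```text
clock: 4.4
tool_pos: [0.571, -0.4238, 0.3525]
tcp_rot: [0.906, -0.423, -0.0, -0.0]
wrist_force: [1.4, -0.4, -2.1]
opening: 0.315
```

Call:
play_rows(increments=[{"tx": 0, "ty": 0, "tz": 0, "yaw": -8.5, "grip": 0}, {"tx": 0, "ty": 0, "tz": 0, "yaw": -8.5, "grip": 0}, {"tx": 0, "ty": 0, "tz": 0, "yaw": -8.5, "grip": 0}, {"tx": 0, "ty": 0, "tz": 0, "yaw": -8.5, "grip": 0}, {"tx": 0, "ty": 0, "tz": 0, "yaw": -8.5, "grip": 0}])

```text
clock: 4.9
tool_pos: [0.5714, -0.424, 0.3505]
tcp_rot: [0.998, -0.062, -0.0, -0.0]
wrist_force: [-0.3, 0.6, -2.3]
opening: 0.314
```

Call:
play_rows(increments=[{"tx": 0, "ty": 0, "tz": 0, "yaw": -8.5, "grip": 0}])

```text
clock: 5.0
tool_pos: [0.5713, -0.424, 0.3506]
tcp_rot: [1.0, 0.012, -0.0, -0.0]
wrist_force: [0.3, -0.3, -2.0]
opening: 0.31
```

Run:
```python
from h import *
st(); plan((.430,-.129,.205),90.7)
```

```text
{'clock': 5.0, 'joint_pos': [-0.359, 0.418, 0.747, -0.001, -1.901, 1.953], 'tool_pos': [0.571, -0.424, 0.351], 'tcp_rot': [1.0, 0.012, -0.0, -0.0], 'wrist_force': [0.322, -0.308, -2.008], 'opening': 0.31}
tx ty tz [-0.1343 -0.2981  0.1459] closing at -88.7 yaw 0.6 j6 1.95
```

Call:
play_rows(increments=[{"tx": -0.017, "ty": -0.037, "tz": 0, "yaw": 0.6, "grip": 0}, {"tx": -0.017, "ty": -0.037, "tz": 0, "yaw": 0, "grip": 0}, {"tx": -0.017, "ty": -0.037, "tz": 0, "yaw": 0, "grip": 0}, {"tx": -0.017, "ty": -0.037, "tz": 0, "yaw": 0, "grip": 0}, {"tx": -0.017, "ty": -0.037, "tz": 0, "yaw": 0, "grip": 0}])

```text
clock: 5.5
tool_pos: [0.4836, -0.2385, 0.3508]
tcp_rot: [1.0, 0.003, -0.0, -0.0]
wrist_force: [0.9, 0.0, -0.5]
opening: 0.316
```

Call:
play_rows(increments=[{"tx": -0.017, "ty": -0.037, "tz": 0, "yaw": 0, "grip": 0}, {"tx": -0.016, "ty": -0.037, "tz": 0.02, "yaw": 0, "grip": 0}, {"tx": -0.013, "ty": -0.037, "tz": 0.03, "yaw": 0, "grip": 0}, {"tx": 0, "ty": 0, "tz": 0.03, "yaw": 0, "grip": 0}, {"tx": 0, "ty": 0, "tz": 0.03, "yaw": 0, "grip": 0}])

```text
clock: 6.0
tool_pos: [0.4375, -0.1278, 0.2405]
tcp_rot: [1.0, 0.005, 0.001, -0.001]
wrist_force: [0.7, 0.4, -2.5]
opening: 0.313
```

Run:
```python
from h import *
st(); plan((.430,-.129,.185),90.7)
im,d=snap('top');ims,ds=snap('side')
c=(.435,-.129)
for n,i,dd in(('top',im,d),('side',ims,ds)):
    X=cloud(n,dd);S=cv2.cvtColor(i,cv2.COLOR_BGR2HSV)
    m=(np.hypot(X[...,0]-c[0],X[...,1]-c[1])<.06)&(X[...,2]>.07)&(X[...,2]<.17)&(S[...,1]<60)&(S[...,2]>90)
    P=X[m];
    if len(P)>5:r=cv2.minAreaRect((P[:,:2]*1000).astype(np.float32));print(n,len(P),np.round(r,1) if 0 else r,'z',P[:,2].min(),P[:,2].max())
cv2.imwrite('pics/s3.png',cv2.resize(ims[90:250,250:400],None,fx=3.7,fy=3.7))
```

```text
{'clock': 6.0, 'joint_pos': [0.161, -0.351, -0.246, -0.001, -1.674, 1.419], 'tool_pos': [0.438, -0.128, 0.24], 'tcp_rot': [1.0, 0.005, 0.001, -0.001], 'wrist_force': [0.653, 0.413, -2.475], 'opening': 0.313}
tx ty tz [-0.0076  0.0012  0.0555] closing at -89.5 yaw -0.2 j6 1.42
top 7 ((461.4182434082031, -108.98414611816406), (13.486063957214355, 3.572911500930786), 89.84757995605469) z 0.13989887668273637 0.15190754191655706
side 239 ((434.90478515625, -125.01273345947266), (49.60760498046875, 50.6446418762207), 3.78875732421875) z 0.10460213006399349 0.1422604672895808
```

View pics/s3.png

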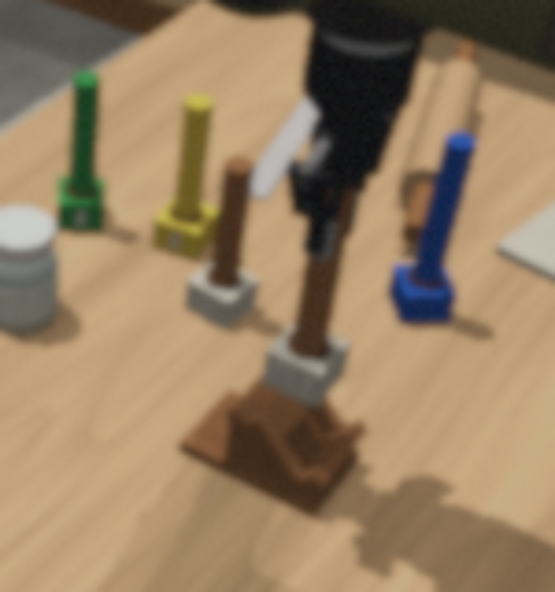

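The long stamp hangs vertically over the rest, with its head at side px ≈(333,190) and a measured centre of (0.435,-0.125). I'll lower it to the slope and pivot it there with a light grip.

Call:
play_rows(increments=[{"tx": -0.004, "ty": 0.001, "tz": 0.015, "yaw": 1.5, "grip": 0}, {"tx": -0.004, "ty": 0.0015, "tz": 0.015, "yaw": 0, "grip": 0}, {"tx": 0, "ty": 0, "tz": 0.015, "yaw": 0, "grip": 0}, {"tx": 0, "ty": 0, "tz": 0.005, "yaw": 0, "grip": 0}, {"tx": 0, "ty": 0, "tz": 0, "yaw": 0, "grip": 0}], newtons=30)

```text
clock: 6.6
tool_pos: [0.4297, -0.1318, 0.1912]
tcp_rot: [1.0, -0.01, -0.0, 0.0]
wrist_force: [-0.1, 0.7, -3.1]
opening: 0.311
```

Call:
play_rows(increments=[{"tx": 0.009, "ty": 0, "tz": 0, "yaw": 0, "grip": 0}, {"tx": 0.009, "ty": 0, "tz": 0, "yaw": 0, "grip": 0}, {"tx": 0.009, "ty": 0, "tz": -0.001, "yaw": 0, "grip": 0}, {"tx": 0, "ty": 0, "tz": 0, "yaw": 0, "grip": 0}], newtons=25)

```text
clock: 7.0
tool_pos: [0.4581, -0.1328, 0.1932]
tcp_rot: [1.0, -0.01, 0.0, 0.001]
wrist_force: [-2.1, -1.6, 4.2]
opening: 0.313
```

```bash
cat >> h.py <<'E'
def stampaxis(c,zlo,rad=.14,n='side',save=None,box=None):
    """brown handle + white head by depth near c: prints principal axis of handle points and head centroid"""
    i,d=snap(n);X=cloud(n,d);S=cv2.cvtColor(i,cv2.COLOR_BGR2HSV)
    near=(np.hypot(X[...,0]-c[0],X[...,1]-c[1])<rad)&(X[...,2]>zlo)
    hd=X[near&(S[...,1]<60)&(S[...,2]>90)];hn=X[near&(S[...,1]>90)&(S[...,2]<140)]
    if len(hd):print(n,'head',len(hd),np.median(hd,0).round(3),'min',hd.min(0).round(3),'max',hd.max(0).round(3))
    if len(hn)>9:
        m=np.median(hn,0);v=np.linalg.svd(hn-hn.mean(0))[2][0];v*=np.sign(v[2]) or 1
        print(n,'handle',len(hn),m.round(3),'dir',v.round(3),'elev',np.degrees(np.arcsin(v[2])).round(1),'az',np.degrees(np.arctan2(v[1],v[0])).round(1),'min',hn.min(0).round(3),'max',hn.max(0).round(3))
    if save:
        x,y,a,b=box;cv2.imwrite(f'pics/{save}.png',cv2.resize(i[y:y+b,x:x+a],None,fx=4,fy=4))
    return i,d
E
python3 - <<'E'
from h import *
st(); stampaxis((.45,-.129),.085)
E
```

```text
{'clock': 7.0, 'joint_pos': [0.144, -0.297, -0.291, 0.001, -1.577, 1.407], 'tool_pos': [0.458, -0.133, 0.193], 'tcp_rot': [1.0, -0.01, 0.0, 0.001], 'wrist_force': [-2.095, -1.637, 4.23], 'opening': 0.313}
side head 209 [ 0.435 -0.111  0.099] min [ 0.41  -0.154  0.085] max [ 0.479 -0.07   0.328]
side handle 530 [ 0.445 -0.124  0.207] dir [-0.007  0.008  1.   ] elev 89.4 az 133.4 min [ 0.407 -0.19   0.101] max [ 0.505 -0.064  0.599]
```

Call:
play_rows(increments=[{"tx": 0.013, "ty": -0.0015, "tz": 0.001, "yaw": 0, "grip": 0}, {"tx": 0.013, "ty": -0.001, "tz": 0.002, "yaw": 0, "grip": 0}, {"tx": 0.013, "ty": -0.001, "tz": 0.003, "yaw": 0, "grip": 0}, {"tx": 0.013, "ty": 0, "tz": 0.004, "yaw": 0, "grip": 0}, {"tx": 0, "ty": 0, "tz": 0, "yaw": 0, "grip": 0}])

```text
clock: 7.55
tool_pos: [0.5094, -0.1297, 0.1813]
tcp_rot: [1.0, -0.01, -0.001, -0.0]
wrist_force: [-1.2, -1.1, 0.4]
opening: 0.315
```

Run:
```python
from h import *
st(); stampaxis((.45,-.129),.055,save='s4',box=(260,100,140,140))
```

```text
{'clock': 7.55, 'joint_pos': [0.134, -0.158, -0.196, -0.0, -1.535, 1.417], 'tool_pos': [0.509, -0.13, 0.181], 'tcp_rot': [1.0, -0.01, -0.001, -0.0], 'wrist_force': [-1.19, -1.058, 0.426], 'opening': 0.315}
side head 290 [ 0.434 -0.107  0.099] min [ 0.411 -0.188  0.07 ] max [ 0.515 -0.068  0.373]
side handle 668 [ 0.475 -0.117  0.175] dir [ 0.088 -0.029  0.996] elev 84.7 az -18.3 min [ 0.427 -0.191  0.055] max [ 0.551 -0.051  0.586]
```

View pics/s4.png

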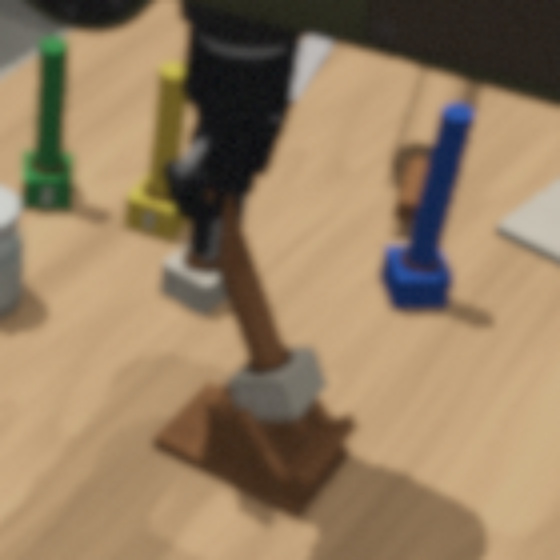

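The stamp is pivoting as planned, tilted about 30° with its head in the trough at side px (329,197). I'll continue.

Call:
play_rows(increments=[{"tx": 0.012, "ty": 0, "tz": 0.0055, "yaw": 0, "grip": 0}, {"tx": 0.012, "ty": 0, "tz": 0.006, "yaw": 0, "grip": 0}, {"tx": 0.012, "ty": 0, "tz": 0.0085, "yaw": 0, "grip": 0}, {"tx": 0.001, "ty": 0, "tz": 0.001, "yaw": 0, "grip": 0}, {"tx": 0, "ty": 0, "tz": 0, "yaw": 0, "grip": 0}])

```text
clock: 8.1
tool_pos: [0.5451, -0.1301, 0.1608]
tcp_rot: [1.0, -0.01, -0.001, -0.0]
wrist_force: [-3.2, -0.7, -2.1]
opening: 0.316
```

Call:
play_rows(increments=[{"tx": -0.008, "ty": 0, "tz": 0.008, "yaw": 0, "grip": 0}, {"tx": -0.008, "ty": 0, "tz": 0.008, "yaw": 0, "grip": 0}, {"tx": -0.008, "ty": 0, "tz": 0.008, "yaw": 0, "grip": 0}, {"tx": 0, "ty": 0, "tz": 0, "yaw": 0, "grip": 0}])

```text
clock: 8.5
tool_pos: [0.5204, -0.1296, 0.1367]
tcp_rot: [1.0, -0.01, -0.0, -0.001]
wrist_force: [-2.9, 0.9, -2.0]
opening: 0.311
```

Run:
```python
from h import *
st(); stampaxis((.45,-.129),.035,save='s5',box=(260,100,140,140))
```

```text
{'clock': 8.5, 'joint_pos': [0.13, -0.12, -0.242, -0.001, -1.449, 1.421], 'tool_pos': [0.52, -0.13, 0.137], 'tcp_rot': [1.0, -0.01, -0.0, -0.001], 'wrist_force': [-2.901, 0.89, -2.042], 'opening': 0.311}
side head 257 [ 0.415 -0.109  0.079] min [ 0.395 -0.166  0.037] max [ 0.529 -0.005  0.529]
side handle 924 [ 0.466 -0.116  0.098] dir [ 0.205 -0.033  0.978] elev 78.0 az -9.1 min [ 0.388 -0.19   0.035] max [ 0.56  -0.029  0.542]
```

View pics/s5.png

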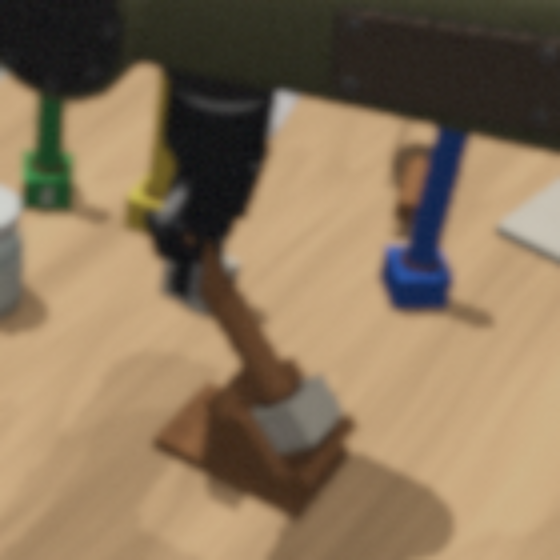

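The stamp lies in the trough at about 45°, roughly 15 mm short of the ledge. I'll slide it down until the force shows contact.

Call:
play_rows(increments=[{"tx": -0.005, "ty": 0, "tz": 0.005, "yaw": 0, "grip": 0}, {"tx": -0.004, "ty": 0, "tz": 0.004, "yaw": 0, "grip": 0}, {"tx": 0, "ty": 0, "tz": 0, "yaw": 0, "grip": 0}])

```text
clock: 8.85
tool_pos: [0.5122, -0.1297, 0.1278]
tcp_rot: [1.0, -0.01, -0.0, -0.0]
wrist_force: [-2.5, 0.1, -1.5]
opening: 0.316
```

Call:
play_rows(increments=[{"tx": -0.002, "ty": 0, "tz": 0.002, "yaw": 0, "grip": 0}, {"tx": 0, "ty": 0, "tz": 0, "yaw": 0, "grip": 0}])

```text
clock: 9.05
tool_pos: [0.5117, -0.1297, 0.1272]
tcp_rot: [1.0, -0.01, 0.001, 0.0]
wrist_force: [2.3, 0.0, 3.3]
opening: 0.314
```

Call:
play_rows(increments=[{"tx": -0.002, "ty": 0, "tz": 0.002, "yaw": 0, "grip": 0}, {"tx": 0, "ty": 0, "tz": 0, "yaw": 0, "grip": 0}])

```text
clock: 9.25
tool_pos: [0.5117, -0.1297, 0.1273]
tcp_rot: [1.0, -0.009, 0.004, 0.0]
wrist_force: [5.4, 2.2, 7.4]
opening: 0.31
```

Call:
play_rows(increments=[{"tx": -0.002, "ty": 0, "tz": 0.002, "yaw": 0, "grip": 0}, {"tx": 0, "ty": 0, "tz": 0, "yaw": 0, "grip": 0}])

```text
clock: 9.45
tool_pos: [0.5115, -0.1296, 0.1274]
tcp_rot: [1.0, -0.009, 0.007, 0.0]
wrist_force: [9.4, 3.1, 13.1]
opening: 0.313
```

Ledge contact. I'll back off the preload, let go, and rise clear.

Call:
play_rows(increments=[{"tx": 0.004, "ty": 0, "tz": -0.004, "yaw": 0, "grip": 0}, {"tx": 0, "ty": 0, "tz": 0, "yaw": 0, "grip": 0.5}, {"tx": 0, "ty": 0, "tz": 0, "yaw": 0, "grip": 1}, {"tx": 0, "ty": 0, "tz": 0, "yaw": 0, "grip": 1}, {"tx": 0, "ty": 0, "tz": 0, "yaw": 0, "grip": 1}])

```text
clock: 9.95
tool_pos: [0.5106, -0.1298, 0.1257]
tcp_rot: [1.0, -0.01, -0.0, -0.0]
wrist_force: [-0.3, -0.3, 0.8]
opening: 0.967
```

Call:
play_rows(increments=[{"tx": 0, "ty": 0, "tz": 0, "yaw": 0, "grip": 1}, {"tx": 0, "ty": 0, "tz": 0, "yaw": 0, "grip": 1}, {"tx": 0, "ty": 0, "tz": -0.03, "yaw": 0, "grip": 1}, {"tx": 0, "ty": 0, "tz": -0.04, "yaw": 0, "grip": 1}, {"tx": 0, "ty": 0, "tz": -0.04, "yaw": 0, "grip": 1}])

```text
clock: 10.45
tool_pos: [0.5104, -0.1299, 0.2373]
tcp_rot: [1.0, -0.01, -0.0, 0.0]
wrist_force: [1.2, 0.3, 0.9]
opening: 0.998
```

```bash
cat >> h.py <<'E'
def axis45(zmax=.17):
    """45-deg stamp in the rest: handle axis from side points in front of the slope; az and centre line vs height"""
    i,d=snap('side');X=cloud('side',d);S=cv2.cvtColor(i,cv2.COLOR_BGR2HSV)
    m=(X[...,0]>.475)&(X[...,0]<.58)&(abs(X[...,1]+.129)<.04)&(X[...,2]>.08)&(X[...,2]<zmax)&(S[...,1]>70)
    P=X[m];v=np.linalg.svd(P-P.mean(0))[2][0];v*=np.sign(v[2]);print('handle',len(P),P.mean(0).round(3),'dir',v.round(3),'max',P.max(0).round(3),'min',P.min(0).round(3))
    return i,d
E
python3 - <<'E'
from h import *
st(); i,d=axis45(.2); cv2.imwrite('pics/s6.png',cv2.resize(i[90:230,260:400],None,fx=4,fy=4))
E
```

```text
{'clock': 10.45, 'joint_pos': [0.133, -0.154, -0.09, 0.0, -1.635, 1.418], 'tool_pos': [0.51, -0.13, 0.237], 'tcp_rot': [1.0, -0.01, -0.0, 0.0], 'wrist_force': [1.215, 0.348, 0.906], 'opening': 0.998}
handle 252 [ 0.504 -0.119  0.152] dir [ 0.684 -0.031  0.729] max [ 0.546 -0.11   0.185] min [ 0.475 -0.137  0.102]
```

View pics/s6.png

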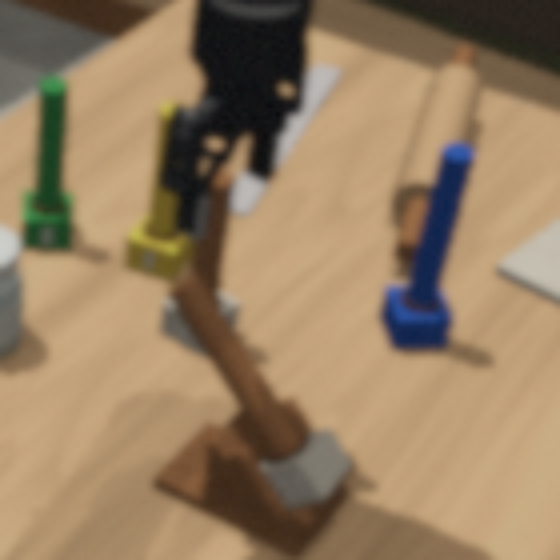

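The stamp is seated at 45° and stands on its own: head at side px (335,207), handle end at (307,160). I'll take the handle again and lift.

Call:
play_rows(increments=[{"tx": 0.001, "ty": 0, "tz": 0.04, "yaw": 0, "grip": 1}, {"tx": 0, "ty": 0, "tz": 0.04, "yaw": 0, "grip": 1}, {"tx": 0, "ty": 0, "tz": 0.03, "yaw": 0, "grip": 1}, {"tx": 0, "ty": 0, "tz": 0, "yaw": 0, "grip": 0.4}, {"tx": 0, "ty": 0, "tz": 0, "yaw": 0, "grip": 0}], newtons=80)

```text
clock: 11.0
tool_pos: [0.512, -0.1302, 0.1272]
tcp_rot: [1.0, -0.01, 0.0, 0.0]
wrist_force: [0.5, 0.1, 1.2]
opening: 0.692
```

Call:
play_rows(increments=[{"tx": 0, "ty": 0, "tz": 0, "yaw": 0, "grip": 0}, {"tx": 0, "ty": 0, "tz": 0, "yaw": 0, "grip": 0}, {"tx": 0, "ty": 0, "tz": 0, "yaw": 0, "grip": 0}, {"tx": 0, "ty": 0, "tz": -0.015, "yaw": 0, "grip": 0}, {"tx": 0, "ty": 0, "tz": -0.02, "yaw": 0, "grip": 0}])

```text
clock: 11.5
tool_pos: [0.5109, -0.1296, 0.1611]
tcp_rot: [1.0, -0.01, -0.001, -0.0]
wrist_force: [0.5, -0.3, -3.0]
opening: 0.31
```

Call:
play_rows(increments=[{"tx": 0, "ty": 0, "tz": -0.03, "yaw": 0, "grip": 0}, {"tx": 0, "ty": 0, "tz": -0.04, "yaw": 0, "grip": 0}, {"tx": 0, "ty": 0, "tz": -0.04, "yaw": 0, "grip": 0}, {"tx": 0, "ty": 0, "tz": -0.03, "yaw": 0, "grip": 0}, {"tx": 0, "ty": 0, "tz": 0, "yaw": 0, "grip": 0}])

```text
clock: 12.0
tool_pos: [0.5126, -0.1304, 0.3073]
tcp_rot: [1.0, -0.01, 0.004, 0.0]
wrist_force: [0.0, 0.2, -2.0]
opening: 0.312
```

Run:
```python
from h import *
st(); plan((.637,.129,.26),170.8)
```

```text
{'clock': 12.0, 'joint_pos': [0.133, -0.134, 0.055, 0.002, -1.752, 1.418], 'tool_pos': [0.513, -0.13, 0.307], 'tcp_rot': [1.0, -0.01, 0.004, 0.0], 'wrist_force': [0.018, 0.248, -1.967], 'opening': 0.312}
tx ty tz [ 0.1187 -0.2619  0.0481] closing at -91.2 yaw -82.0 j6 1.42
```

Call:
play_rows(increments=[{"tx": 0.017, "ty": -0.037, "tz": 0, "yaw": 0, "grip": 0}, {"tx": 0.017, "ty": -0.037, "tz": 0, "yaw": 0, "grip": 0}, {"tx": 0.017, "ty": -0.037, "tz": 0, "yaw": 0, "grip": 0}, {"tx": 0.017, "ty": -0.037, "tz": 0, "yaw": 0, "grip": 0}, {"tx": 0.017, "ty": -0.037, "tz": 0, "yaw": 0, "grip": 0}])

```text
clock: 12.5
tool_pos: [0.6005, 0.0551, 0.3006]
tcp_rot: [1.0, -0.01, -0.001, 0.0]
wrist_force: [0.4, -0.8, -2.4]
opening: 0.309
```

Call:
play_rows(increments=[{"tx": 0.017, "ty": -0.037, "tz": 0, "yaw": 0, "grip": 0}, {"tx": 0.017, "ty": -0.037, "tz": 0, "yaw": 0, "grip": 0}, {"tx": 0, "ty": 0, "tz": 0, "yaw": 8, "grip": 0}, {"tx": 0, "ty": 0, "tz": 0, "yaw": 8, "grip": 0}, {"tx": 0, "ty": 0, "tz": 0, "yaw": 8, "grip": 0}])

```text
clock: 13.0
tool_pos: [0.6356, 0.1273, 0.2998]
tcp_rot: [0.976, -0.22, -0.001, 0.001]
wrist_force: [0.4, -0.5, -2.5]
opening: 0.31
```

Call:
play_rows(increments=[{"tx": 0, "ty": 0, "tz": 0, "yaw": 8, "grip": 0}, {"tx": 0, "ty": 0, "tz": 0, "yaw": 8, "grip": 0}, {"tx": 0, "ty": 0, "tz": 0, "yaw": 8, "grip": 0}, {"tx": 0, "ty": 0, "tz": 0, "yaw": 8, "grip": 0}, {"tx": 0, "ty": 0, "tz": 0, "yaw": 8, "grip": 0}])

```text
clock: 13.5
tool_pos: [0.6354, 0.1267, 0.3001]
tcp_rot: [0.841, -0.541, -0.001, 0.001]
wrist_force: [0.4, -1.0, -1.9]
opening: 0.309
```

Call:
play_rows(increments=[{"tx": 0, "ty": 0, "tz": 0, "yaw": 8, "grip": 0}, {"tx": 0, "ty": 0, "tz": 0, "yaw": 8, "grip": 0}, {"tx": 0, "ty": 0, "tz": 0, "yaw": 8, "grip": 0}, {"tx": 0, "ty": 0, "tz": 0, "yaw": 8, "grip": 0}, {"tx": 0, "ty": 0, "tz": 0, "yaw": 2, "grip": 0}])

```text
clock: 14.0
tool_pos: [0.6353, 0.1267, 0.3]
tcp_rot: [-0.647, 0.763, 0.001, -0.001]
wrist_force: [0.9, 0.5, -2.8]
opening: 0.307
```

Run:
```python
from h import *
st(); plan((.637,.129,.12),170.8)
i,d=snap('side');X=cloud('side',d);S=cv2.cvtColor(i,cv2.COLOR_BGR2HSV)
m=(np.hypot(X[...,0]-.65,X[...,1]-.2)<.12)&(X[...,2]>.12)&(X[...,2]<.29)&(S[...,1]<60)&(S[...,2]>100)
P=X[m];print('head',len(P),np.median(P,0).round(3),P.min(0).round(3),P.max(0).round(3))
t,td=snap('top');Y=cloud('top',td);m=(np.hypot(Y[...,0]-.65,Y[...,1]-.2)<.12)&(Y[...,2]>.12)&(Y[...,2]<.29);P=Y[m];print('top',len(P),P.min(0),P.max(0),P.mean(0))
# rack roof in side view
m=(abs(X[...,0]-.57)<.2)&(abs(X[...,1]-.3)<.12)&(abs(X[...,2]-.082)<.008)
r=cv2.minAreaRect((X[m][:,:2]*1000).astype(np.float32));print('rack side',r)
# any short stamp? white low-sat things at z .02-.045 in top view
h=cv2.cvtColor(t,cv2.COLOR_BGR2HSV);m=((Y[...,2]>.12)&(Y[...,2]<.21)).astype(np.uint8);n,l,s,c=cv2.connectedComponentsWithStats(m)
for k in range(1,n):
    if s[k,4]>25:print(s[k,4],c[k].round(),Y[l==k].mean(0).round(3),Y[l==k][:,2].max().round(3))
cv2.imwrite('pics/t2.png',t);cv2.imwrite('pics/s7.png',i)
```

```text
{'clock': 14.0, 'joint_pos': [0.505, 0.192, 0.375, -0.001, -1.757, -0.668], 'tool_pos': [0.635, 0.127, 0.3], 'tcp_rot': [-0.647, 0.763, 0.001, -0.001], 'wrist_force': [0.856, 0.453, -2.836], 'opening': 0.307}
tx ty tz [-0.0028 -0.0018  0.18  ] closing at 170.6 yaw -0.2 j6 -0.67
head 309 [0.645 0.238 0.242] [0.624 0.202 0.201] [0.679 0.255 0.255]Traceback (most recent call last):
  File "<stdin>", line 6, in <module>
    return umr_minimum(a, axis, None, out, keepdims, initial, where)
ValueError: zero-size array to reduction operation minimum which has no identity
```

Call:
play_rows(increments=[{"tx": 0.042, "ty": -0.002, "tz": 0, "yaw": 0, "grip": 0}, {"tx": 0, "ty": 0, "tz": 0.05, "yaw": 0, "grip": 0}, {"tx": 0, "ty": 0, "tz": 0.05, "yaw": 0, "grip": 0}, {"tx": 0, "ty": 0, "tz": 0.05, "yaw": 0, "grip": 0}, {"tx": 0, "ty": 0, "tz": 0.03, "yaw": 0, "grip": 0}])

```text
clock: 14.6
tool_pos: [0.6285, 0.0844, 0.1154]
tcp_rot: [-0.649, 0.761, 0.002, -0.003]
wrist_force: [-0.2, -0.8, -2.4]
opening: 0.308
```

Run:
```python
from h import *
st()
i,d=snap('side');X=cloud('side',d);S=cv2.cvtColor(i,cv2.COLOR_BGR2HSV)
m=(np.hypot(X[...,0]-.64,X[...,1]-.2)<.08)&(X[...,2]>.0)&(X[...,2]<.12)&(S[...,1]<60)&(S[...,2]>100)
P=X[m];print('head',len(P),np.median(P,0).round(3),P.min(0).round(3),P.max(0).round(3))
m=(abs(X[...,0]-.57)<.2)&(abs(X[...,1]-.3)<.12)&(abs(X[...,2]-.082)<.006)
r=cv2.minAreaRect((X[m][:,:2]*1000).astype(np.float32));print('rack side',r)
t,td=snap('top');Y=cloud('top',td)
m=((Y[...,2]>.12)&(Y[...,2]<.21)).astype(np.uint8);n,l,s,c=cv2.connectedComponentsWithStats(m)
for k in range(1,n):
    if s[k,4]>25:print(s[k,4],c[k].round(),np.nanmean(Y[l==k],0).round(3),Y[l==k][:,2].max().round(3))
cv2.imwrite('pics/t2.png',t);cv2.imwrite('pics/s7.png',i)
```

```text
{'clock': 14.6, 'joint_pos': [0.447, 0.154, -0.004, -0.002, -1.421, -0.605], 'tool_pos': [0.629, 0.084, 0.115], 'tcp_rot': [-0.649, 0.761, 0.002, -0.003], 'wrist_force': [-0.173, -0.78, -2.4], 'opening': 0.308}
head 327 [0.635 0.195 0.055] [0.615 0.161 0.   ] [0.691 0.26  0.085]
rack side ((568.8353271484375, 298.72760009765625), (103.36991119384766, 291.11041259765625), 80.8822021484375)
82 [349. 125.] [ 0.785 -0.311  0.157] 0.171
80 [359. 156.] [ 0.682 -0.343  0.157] 0.172
73 [338. 182.] [ 0.597 -0.274  0.158] 0.171
98 [376. 227.] [ 0.448 -0.394  0.174] 0.198
557 [271. 350.] [ 0.054 -0.052  0.188] 0.21
32 [205. 365.] [0.003 0.16  0.179] 0.208
```

View pics/s7.png

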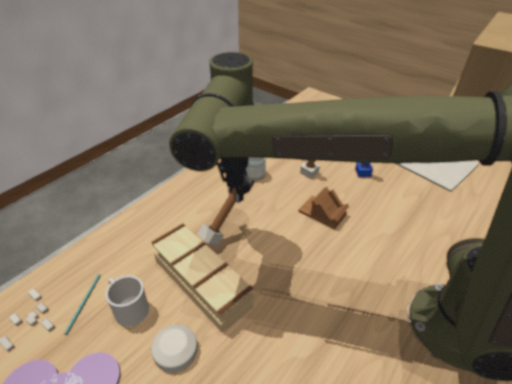

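The stamp is held at 45° in front of the far bay, head at side px (210,236). There is no short stamp anywhere; only one white stamp is left standing, at (0.597,-0.274). Now I'll lay this one flat.

Call:
play_rows(increments=[{"tx": 0.003, "ty": 0, "tz": 0.009, "yaw": 0, "grip": 0}, {"tx": 0.01, "ty": 0, "tz": 0.009, "yaw": 0, "grip": 0}, {"tx": 0.01, "ty": 0, "tz": 0.009, "yaw": 0, "grip": 0}, {"tx": 0.009, "ty": 0, "tz": 0.01, "yaw": 0, "grip": 0}, {"tx": 0.008, "ty": 0, "tz": 0.01, "yaw": 0, "grip": 0}], newtons=30)

```text
clock: 15.2
tool_pos: [0.6266, 0.0441, 0.0775]
tcp_rot: [-0.648, 0.761, -0.002, 0.002]
wrist_force: [-0.3, -1.8, 6.0]
opening: 0.312
```

Call:
play_rows(increments=[{"tx": 0.007, "ty": 0, "tz": 0.012, "yaw": 0, "grip": 0}, {"tx": 0.006, "ty": 0, "tz": 0.012, "yaw": 0, "grip": 0}, {"tx": 0.004, "ty": 0, "tz": 0.009, "yaw": 0, "grip": 0}, {"tx": 0.003, "ty": 0, "tz": 0.009, "yaw": 0, "grip": 0}, {"tx": 0, "ty": 0, "tz": 0, "yaw": 0, "grip": 0}], newtons=25)

```text
clock: 15.7
tool_pos: [0.6222, 0.0235, 0.0333]
tcp_rot: [-0.648, 0.762, -0.001, 0.0]
wrist_force: [-0.6, -5.4, 5.7]
opening: 0.31
```

```bash
cat >> h.py <<'E'
def flat(c,rad=.12):
    i,d=snap('side');X=cloud('side',d);S=cv2.cvtColor(i,cv2.COLOR_BGR2HSV)
    near=(np.hypot(X[...,0]-c[0],X[...,1]-c[1])<rad)&(X[...,2]>.008)&(X[...,2]<.065)
    h=X[near&(S[...,1]<60)&(S[...,2]>100)]
    if len(h):print('head',len(h),np.median(h,0).round(3),h.min(0).round(3),h.max(0).round(3))
    h=X[near&(S[...,1]>100)&(S[...,2]<130)]
    if len(h)>5:
        v=np.linalg.svd(h-h.mean(0))[2][0];print('handle',len(h),h.mean(0).round(3),'dir',v.round(3),h.min(0).round(3),h.max(0).round(3))
    return i,d
E
python3 - <<'E'
from h import *
st(); plan((.654-.16*.155,.2335-.987*.155,.008),170.8)
i,d=flat((.64,.16)); cv2.imwrite('pics/s8.png',cv2.resize(i[140:340,140:290],None,fx=3.5,fy=3.5))
E
```

```text
{'clock': 15.7, 'joint_pos': [0.36, 0.164, -0.147, 0.002, -1.258, -0.521], 'tool_pos': [0.622, 0.024, 0.033], 'tcp_rot': [-0.648, 0.762, -0.001, 0.0], 'wrist_force': [-0.629, -5.358, 5.677], 'opening': 0.31}
tx ty tz [-0.0574  0.0023  0.0252] closing at 170.8 yaw -0.0 j6 -0.52
head 275 [0.635 0.162 0.051] [0.617 0.135 0.009] [0.671 0.181 0.06 ]
handle 158 [0.623 0.09  0.05 ] dir [ 0.158  0.964 -0.212] [0.613 0.043 0.026] [0.635 0.133 0.065]
```

Call:
play_rows(increments=[{"tx": 0.001, "ty": 0, "tz": 0.007, "yaw": 0, "grip": 0}, {"tx": 0.001, "ty": 0, "tz": 0.007, "yaw": 0, "grip": 0}, {"tx": 0, "ty": 0, "tz": 0.006, "yaw": 0, "grip": 0}, {"tx": 0, "ty": 0, "tz": 0.0045, "yaw": 0, "grip": 0}, {"tx": 0, "ty": 0, "tz": 0, "yaw": 0, "grip": 0}])

```text
clock: 16.25
tool_pos: [0.6211, 0.0238, 0.0069]
tcp_rot: [-0.649, 0.761, 0.0, -0.0]
wrist_force: [0.8, -4.3, 2.0]
opening: 0.308
```

Run:
```python
from h import *
st(); plan((.654-.16*.155,.2335-.987*.155,.008),170.8)
i,d=flat((.64,.16)); cv2.imwrite('pics/s8.png',cv2.resize(i[140:340,140:290],None,fx=3.5,fy=3.5))
```

```text
{'clock': 16.25, 'joint_pos': [0.36, 0.185, -0.173, -0.0, -1.214, -0.519], 'tool_pos': [0.621, 0.024, 0.007], 'tcp_rot': [-0.649, 0.761, 0.0, -0.0], 'wrist_force': [0.77, -4.255, 2.039], 'opening': 0.308}
tx ty tz [-0.0572  0.001  -0.0011] closing at 170.9 yaw 0.1 j6 -0.52
head 307 [0.635 0.166 0.05 ] [0.616 0.135 0.009] [0.67  0.181 0.055]
handle 153 [0.622 0.087 0.035] dir [-0.149 -0.988  0.044] [0.612 0.042 0.018] [0.633 0.131 0.044]
```

View pics/s8.png

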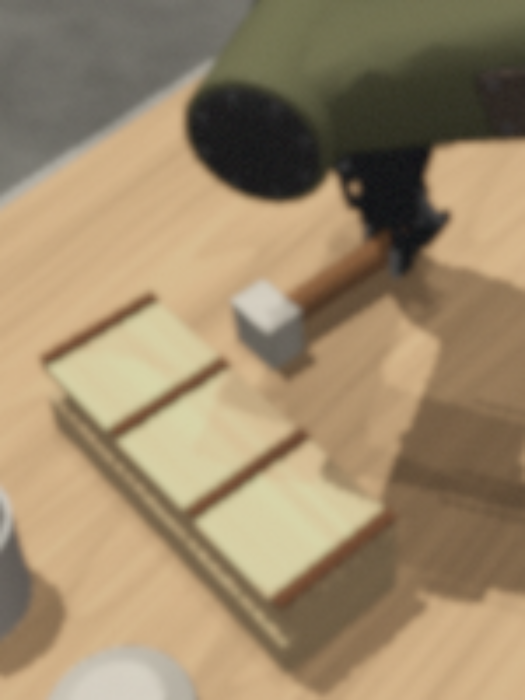

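The stamp lies flat and in line with the far bay (head at side px (216,231)). I'll slide it in, going slow at the end.

Call:
play_rows(increments=[{"tx": -0.01, "ty": 0, "tz": -0.0005, "yaw": 0, "grip": 0}, {"tx": -0.02, "ty": 0.001, "tz": 0, "yaw": 0, "grip": 0}, {"tx": -0.02, "ty": 0, "tz": 0, "yaw": 0, "grip": 0}, {"tx": -0.02, "ty": 0, "tz": 0, "yaw": 0, "grip": 0}, {"tx": 0, "ty": 0, "tz": 0, "yaw": 0, "grip": 0}], newtons=60)

```text
clock: 16.8
tool_pos: [0.632, 0.0972, 0.0081]
tcp_rot: [-0.65, 0.76, 0.0, 0.001]
wrist_force: [0.4, 2.1, 1.0]
opening: 0.309
```

Call:
play_rows(increments=[{"tx": -0.02, "ty": 0, "tz": 0, "yaw": 0, "grip": 0}, {"tx": -0.02, "ty": 0, "tz": 0, "yaw": 0, "grip": 0}, {"tx": -0.02, "ty": 0, "tz": 0, "yaw": 0, "grip": 0}, {"tx": -0.01, "ty": 0, "tz": 0, "yaw": 0, "grip": 0}, {"tx": 0, "ty": 0, "tz": 0, "yaw": 0, "grip": 0}])

```text
clock: 17.3
tool_pos: [0.6428, 0.1648, 0.008]
tcp_rot: [-0.649, 0.76, 0.0, 0.001]
wrist_force: [0.1, 2.5, 1.6]
opening: 0.306
```

Call:
play_rows(increments=[{"tx": -0.004, "ty": 0, "tz": 0, "yaw": 0, "grip": 0}, {"tx": 0, "ty": 0, "tz": 0, "yaw": 0, "grip": 0}])

```text
clock: 17.5
tool_pos: [0.6432, 0.1664, 0.0082]
tcp_rot: [-0.649, 0.761, 0.0, 0.0]
wrist_force: [-1.1, 1.9, 1.4]
opening: 0.307
```

Call:
play_rows(increments=[{"tx": -0.004, "ty": 0, "tz": 0, "yaw": 0, "grip": 0}, {"tx": 0, "ty": 0, "tz": 0, "yaw": 0, "grip": 0}])

```text
clock: 17.7
tool_pos: [0.6439, 0.1698, 0.0084]
tcp_rot: [-0.648, 0.761, -0.0, -0.0]
wrist_force: [0.9, -2.5, 2.4]
opening: 0.309
```

Run:
```python
from h import *
st(); plan((.654-.16*.063,.2335-.987*.063,.008),170.8)
i,d=flat((.64,.16))
```

```text
{'clock': 17.7, 'joint_pos': [0.557, 0.293, -0.042, 0.0, -1.235, -0.717], 'tool_pos': [0.644, 0.17, 0.008], 'tcp_rot': [-0.648, 0.761, -0.0, -0.0], 'wrist_force': [0.876, -2.491, 2.385], 'opening': 0.309}
tx ty tz [-0.0015  0.0002  0.0004] closing at 170.8 yaw 0.0 j6 -0.72
handle 81 [0.641 0.191 0.041] dir [-0.269  0.87  -0.414] [0.601 0.169 0.027] [0.671 0.213 0.062]
```

Call:
play_rows(increments=[{"tx": -0.002, "ty": 0, "tz": 0, "yaw": 0, "grip": 0}, {"tx": 0, "ty": 0, "tz": 0, "yaw": 0, "grip": 0}])

```text
clock: 17.95
tool_pos: [0.6438, 0.1703, 0.0081]
tcp_rot: [-0.648, 0.761, -0.0, -0.001]
wrist_force: [-1.4, -7.5, 3.2]
opening: 0.312
```

Call:
play_rows(increments=[{"tx": -0.002, "ty": 0, "tz": 0, "yaw": 0, "grip": 0}, {"tx": 0, "ty": 0, "tz": 0, "yaw": 0, "grip": 0}])

```text
clock: 18.15
tool_pos: [0.6438, 0.1704, 0.0078]
tcp_rot: [-0.648, 0.762, -0.001, -0.003]
wrist_force: [-1.7, -12.0, 3.1]
opening: 0.305
```

Call:
play_rows(increments=[{"tx": -0.002, "ty": 0, "tz": 0, "yaw": 0, "grip": 0}, {"tx": 0, "ty": 0, "tz": 0, "yaw": 0, "grip": 0}])

```text
clock: 18.35
tool_pos: [0.6436, 0.1704, 0.0074]
tcp_rot: [-0.648, 0.762, -0.001, -0.005]
wrist_force: [-2.5, -17.5, 2.6]
opening: 0.307
```

Hard stop at the expected depth (89.5 mm by geometry). I'll relax the preload, release, rise, and look at the middle stamp.

Call:
play_rows(increments=[{"tx": 0.004, "ty": 0, "tz": 0, "yaw": 0, "grip": 0}, {"tx": 0.001, "ty": 0, "tz": 0, "yaw": 0, "grip": 0.5}, {"tx": 0, "ty": 0, "tz": 0, "yaw": 0, "grip": 1}, {"tx": 0, "ty": 0, "tz": 0, "yaw": 0, "grip": 1}, {"tx": 0, "ty": 0, "tz": 0, "yaw": 0, "grip": 1}])

```text
clock: 18.85
tool_pos: [0.6439, 0.1716, 0.0082]
tcp_rot: [-0.649, 0.761, 0.0, 0.0]
wrist_force: [0.2, -0.5, 0.7]
opening: 0.96
```

Call:
play_rows(increments=[{"tx": 0, "ty": 0, "tz": -0.01, "yaw": 0, "grip": 1}, {"tx": 0, "ty": 0, "tz": -0.04, "yaw": 0, "grip": 1}, {"tx": 0, "ty": 0, "tz": -0.05, "yaw": 0, "grip": 1}, {"tx": 0, "ty": 0, "tz": -0.05, "yaw": 0, "grip": 1}, {"tx": 0, "ty": 0, "tz": -0.05, "yaw": 0, "grip": 1}])

```text
clock: 19.35
tool_pos: [0.6437, 0.171, 0.2115]
tcp_rot: [-0.649, 0.761, -0.0, 0.001]
wrist_force: [1.9, 0.3, 0.0]
opening: 1.001
```

Call:
play_rows(increments=[{"tx": 0.05, "ty": 0, "tz": 0, "yaw": 0, "grip": 1}, {"tx": 0.05, "ty": 0, "tz": 0, "yaw": 0, "grip": 1}, {"tx": 0.05, "ty": 0, "tz": 0, "yaw": 0, "grip": 1}, {"tx": 0.05, "ty": 0, "tz": 0, "yaw": 0, "grip": 1}])

```text
clock: 19.75
tool_pos: [0.6117, -0.0278, 0.2095]
tcp_rot: [-0.649, 0.761, -0.0, 0.001]
wrist_force: [1.4, -1.0, -0.0]
opening: 1.001
```

```bash
cat >> h.py <<'E'
def tall():
    t,td=snap('top');Y=cloud('top',td)
    m=((Y[...,2]>.12)&(Y[...,2]<.21)).astype(np.uint8);n,l,s,c=cv2.connectedComponentsWithStats(m)
    for k in range(1,n):
        if s[k,4]>25 and Y[l==k][:,0].mean()>.3:print('tall',s[k,4],c[k].round(),np.nanmean(Y[l==k],0).round(3),Y[l==k][:,2].max().round(3))
    return t,td
def handleflat(c,rad=.1):
    t,td=snap('top');Y=cloud('top',td);S=cv2.cvtColor(t,cv2.COLOR_BGR2HSV)
    P=Y[(np.hypot(Y[...,0]-c[0],Y[...,1]-c[1])<rad)&(Y[...,2]>.022)&(Y[...,2]<.06)&(S[...,2]<120)]
    if len(P)<6:return print('no handle seen')
    r=cv2.minAreaRect((P[:,:2]*1000).astype(np.float32));v=np.linalg.svd((P-P.mean(0))[:,:2],full_matrices=False)[2][0];print('flat handle',len(P),P.mean(0).round(3),r,'az',np.degrees(np.arctan2(v[1],v[0]))%180)
    u=np.array([.16,.987]);q=P[:,:2]-np.array([.5625,.248]);print('outside mouth max',-(q@u).min(),'lateral from middle line',(q@np.array([.987,-.16])).mean())
E
python3 - <<'E'
from h import *
st(); i,d=tall()
c=(.597,-.274);heads('top',i,d,c)
i,d=snap('side');heads('side',i,d,c); handleflat((.645,.19))
plan((.597,-.274,.22),0)
E
```

```text
{'clock': 19.75, 'joint_pos': [0.281, 0.07, 0.077, 0.0, -1.576, -0.44], 'tool_pos': [0.612, -0.028, 0.209], 'tcp_rot': [-0.649, 0.761, -0.0, 0.001], 'wrist_force': [1.402, -0.958, -0.036], 'opening': 1.001}
tall 82 [349. 125.] [ 0.785 -0.311  0.157] 0.173
tall 81 [359. 156.] [ 0.682 -0.343  0.157] 0.173
tall 75 [338. 182.] [ 0.597 -0.274  0.157] 0.173
tall 102 [375. 227.] [ 0.448 -0.394  0.172] 0.197
top head 84 [ 597.2 -275.5] [48.2 46.8] ang 89.0 z 0.034
side head 141 [ 595.5 -277.1] [55.1 52.1] ang 87.1 z 0.034
flat handle 31 [0.662 0.227 0.035] ((669.1538696289062, 228.04150390625), (51.328094482421875, 39.202545166015625), 31.149934768676758) az 178.08367710240125
outside mouth max 0.034186207415811284 lateral from middle line 0.10149764215178647
tx ty tz [ 0.2442 -0.025  -0.0102] closing at 170.7 yaw -9.3 j6 -0.44
```

Long stamp released. I'll go to the middle stamp and turn the closing axis to about 268°.

Call:
play_rows(increments=[{"tx": 0.04, "ty": -0.004, "tz": -0.005, "yaw": 0, "grip": 1}, {"tx": 0.04, "ty": -0.004, "tz": -0.005, "yaw": 0, "grip": 1}, {"tx": 0.04, "ty": -0.004, "tz": 0, "yaw": 0, "grip": 1}, {"tx": 0.04, "ty": -0.004, "tz": 0, "yaw": 0, "grip": 1}, {"tx": 0.04, "ty": -0.004, "tz": 0, "yaw": 0, "grip": 1}])

```text
clock: 20.4
tool_pos: [0.6007, -0.2274, 0.2189]
tcp_rot: [-0.649, 0.761, -0.0, 0.0]
wrist_force: [0.1, 0.4, 1.0]
opening: 1.0
```

Call:
play_rows(increments=[{"tx": 0.044, "ty": -0.005, "tz": 0, "yaw": 0, "grip": 1}, {"tx": 0, "ty": 0, "tz": 0, "yaw": -8, "grip": 1}, {"tx": 0, "ty": 0, "tz": 0, "yaw": -8, "grip": 1}, {"tx": 0, "ty": 0, "tz": 0, "yaw": -8, "grip": 1}, {"tx": 0, "ty": 0, "tz": 0, "yaw": -8, "grip": 1}])

```text
clock: 20.9
tool_pos: [0.5989, -0.2703, 0.2186]
tcp_rot: [0.835, -0.55, 0.0, -0.0]
wrist_force: [0.4, 0.4, 0.3]
opening: 0.998
```

Call:
play_rows(increments=[{"tx": 0, "ty": 0, "tz": 0, "yaw": -8, "grip": 1}, {"tx": 0, "ty": 0, "tz": 0, "yaw": -8, "grip": 1}, {"tx": 0, "ty": 0, "tz": 0, "yaw": -8, "grip": 1}, {"tx": 0, "ty": 0, "tz": 0, "yaw": -8, "grip": 1}, {"tx": 0, "ty": 0, "tz": 0, "yaw": -8, "grip": 1}])

```text
clock: 21.4
tool_pos: [0.599, -0.27, 0.2186]
tcp_rot: [0.973, -0.231, 0.0, -0.0]
wrist_force: [0.2, -0.3, -1.2]
opening: 0.999
```

Call:
play_rows(increments=[{"tx": 0, "ty": 0, "tz": 0, "yaw": -8, "grip": 1}, {"tx": 0, "ty": 0, "tz": 0, "yaw": -8, "grip": 1}, {"tx": 0, "ty": 0, "tz": 0, "yaw": -8, "grip": 1}, {"tx": 0, "ty": 0, "tz": 0, "yaw": -1.5, "grip": 1}, {"tx": 0, "ty": 0, "tz": 0, "yaw": 0, "grip": 1}])

```text
clock: 21.9
tool_pos: [0.5987, -0.2705, 0.2185]
tcp_rot: [1.0, -0.015, 0.0, -0.0]
wrist_force: [0.7, 0.2, 0.9]
opening: 1.003
```

Run:
```python
from h import *
st(); c=(.597,-.274)
i,d=snap('side');heads('side',i,d,c);X=cloud('side',d)
m=(np.hypot(X[...,0]-c[0],X[...,1]-c[1])<.04)&(X[...,2]>.06)&(X[...,2]<.16);print('handle',X[m].mean(0).round(3),m.sum())
plan((.597,-.2745,.121),88.3)
```

```text
{'clock': 21.9, 'joint_pos': [-0.121, 0.191, 0.225, -0.0, -1.605, 1.662], 'tool_pos': [0.599, -0.27, 0.219], 'tcp_rot': [1.0, -0.015, 0.0, -0.0], 'wrist_force': [0.714, 0.211, 0.876], 'opening': 1.003}
side head 127 [ 594.5 -275. ] [52.2 51.6] ang 84.2 z 0.035
handle [ 0.592 -0.269  0.112] 200
tx ty tz [-0.0015  0.0039  0.0974] closing at -91.8 yaw -0.1 j6 1.66
```

Call:
play_rows(increments=[{"tx": -0.002, "ty": 0.004, "tz": 0.01, "yaw": 0, "grip": 1}, {"tx": 0, "ty": 0, "tz": 0.02, "yaw": 0, "grip": 1}, {"tx": 0, "ty": 0, "tz": 0.02, "yaw": 0, "grip": 1}, {"tx": 0, "ty": 0, "tz": 0.025, "yaw": 0, "grip": 1}, {"tx": 0, "ty": 0, "tz": 0.0225, "yaw": 0, "grip": 1}])

```text
clock: 22.45
tool_pos: [0.5956, -0.2753, 0.1187]
tcp_rot: [1.0, -0.015, -0.001, -0.0]
wrist_force: [0.1, 0.4, 0.0]
opening: 0.999
```

Call:
play_rows(increments=[{"tx": 0, "ty": 0, "tz": 0, "yaw": 0, "grip": 0.5}, {"tx": 0, "ty": 0, "tz": 0, "yaw": 0, "grip": 0.3}, {"tx": 0, "ty": 0, "tz": 0, "yaw": 0, "grip": 0}, {"tx": 0, "ty": 0, "tz": 0, "yaw": 0, "grip": 0}, {"tx": 0, "ty": 0, "tz": 0, "yaw": 0, "grip": 0}], newtons=60)

```text
clock: 22.95
tool_pos: [0.5968, -0.2757, 0.1226]
tcp_rot: [1.0, -0.014, 0.001, 0.001]
wrist_force: [-0.6, -1.2, 3.3]
opening: 0.311
```

Call:
play_rows(increments=[{"tx": 0, "ty": 0, "tz": 0, "yaw": 0, "grip": 0}, {"tx": 0, "ty": 0, "tz": 0, "yaw": 0, "grip": 0}, {"tx": 0, "ty": 0, "tz": -0.01, "yaw": 0, "grip": 0}, {"tx": 0, "ty": 0, "tz": -0.03, "yaw": 0, "grip": 0}, {"tx": 0, "ty": 0, "tz": -0.04, "yaw": 0, "grip": 0}])

```text
clock: 23.45
tool_pos: [0.5949, -0.2743, 0.1984]
tcp_rot: [1.0, -0.014, -0.003, -0.001]
wrist_force: [1.0, -0.3, -2.0]
opening: 0.316
```

Call:
play_rows(increments=[{"tx": 0, "ty": 0, "tz": -0.04, "yaw": 0, "grip": 0}, {"tx": 0, "ty": 0, "tz": -0.02, "yaw": 0, "grip": 0}, {"tx": 0, "ty": 0, "tz": 0, "yaw": 0, "grip": 0}])

```text
clock: 23.75
tool_pos: [0.597, -0.2754, 0.265]
tcp_rot: [1.0, -0.014, 0.003, 0.001]
wrist_force: [0.6, -0.1, -1.8]
opening: 0.307
```

Run:
```python
from h import *
st(); plan((.430,-.130,.24),90)
c=(.597,-.274)
i,d=snap('side');X=cloud('side',d);S=cv2.cvtColor(i,cv2.COLOR_BGR2HSV)
m=(np.hypot(X[...,0]-c[0],X[...,1]-c[1])<.06)&(X[...,2]>.08)&(X[...,2]<.21)&(S[...,1]<60)&(S[...,2]>90)
P=X[m];print(len(P),cv2.minAreaRect((P[:,:2]*1000).astype(np.float32)),P[:,2].min(),P[:,2].max())
```

```text
{'clock': 23.75, 'joint_pos': [-0.128, 0.196, 0.315, 0.0, -1.684, 1.671], 'tool_pos': [0.597, -0.275, 0.265], 'tcp_rot': [1.0, -0.014, 0.003, 0.001], 'wrist_force': [0.632, -0.149, -1.793], 'opening': 0.307}
tx ty tz [-0.1712 -0.1406  0.0239] closing at -91.6 yaw -1.6 j6 1.67
150 ((595.9127197265625, -274.35052490234375), (55.01856994628906, 50.90392303466797), 84.4741439819336) 0.14464419465446426 0.18407329621192695
```

Call:
play_rows(increments=[{"tx": -0.034, "ty": -0.028, "tz": 0, "yaw": -1.6, "grip": 0}, {"tx": -0.034, "ty": -0.028, "tz": 0, "yaw": 0, "grip": 0}, {"tx": -0.034, "ty": -0.028, "tz": 0, "yaw": 0, "grip": 0}, {"tx": -0.034, "ty": -0.028, "tz": 0, "yaw": 0, "grip": 0}, {"tx": -0.034, "ty": -0.028, "tz": 0, "yaw": 0, "grip": 0}])

```text
clock: 24.3
tool_pos: [0.4249, -0.1331, 0.2582]
tcp_rot: [1.0, -0.0, -0.002, -0.0]
wrist_force: [0.7, 1.3, -1.0]
opening: 0.314
```

Call:
play_rows(increments=[{"tx": 0, "ty": 0, "tz": 0.015, "yaw": 0, "grip": 0}, {"tx": 0, "ty": 0, "tz": 0.015, "yaw": 0, "grip": 0}, {"tx": 0, "ty": 0, "tz": 0, "yaw": 0, "grip": 0}, {"tx": 0, "ty": 0, "tz": 0, "yaw": 0, "grip": 0}])

```text
clock: 24.7
tool_pos: [0.4266, -0.1342, 0.2298]
tcp_rot: [1.0, -0.0, -0.001, 0.0]
wrist_force: [0.2, -0.7, -1.3]
opening: 0.313
```

Run:
```python
from h import *
st(); plan((.430,-.130,.181),90)
c=(.43,-.13)
i,d=snap('side');X=cloud('side',d);S=cv2.cvtColor(i,cv2.COLOR_BGR2HSV)
m=(np.hypot(X[...,0]-c[0],X[...,1]-c[1])<.06)&(X[...,2]>.08)&(X[...,2]<.17)&(S[...,1]<60)&(S[...,2]>90)
P=X[m];print(len(P),cv2.minAreaRect((P[:,:2]*1000).astype(np.float32)),P[:,2].min(),P[:,2].max())
```

```text
{'clock': 24.7, 'joint_pos': [0.15, -0.375, -0.283, -0.0, -1.665, 1.42], 'tool_pos': [0.427, -0.134, 0.23], 'tcp_rot': [1.0, -0.0, -0.001, 0.0], 'wrist_force': [0.21, -0.701, -1.301], 'opening': 0.313}
tx ty tz [ 0.0036 -0.0042  0.0488] closing at -90.0 yaw -0.0 j6 1.42
229 ((424.38873291015625, -132.17532348632812), (51.94938278198242, 49.59345245361328), 85.35868072509766) 0.11055138636359856 0.1499732443907733
```

Call:
play_rows(increments=[{"tx": 0.0035, "ty": -0.004, "tz": 0.015, "yaw": -2, "grip": 0}, {"tx": 0, "ty": 0, "tz": 0.015, "yaw": 0, "grip": 0}, {"tx": 0, "ty": 0, "tz": 0.015, "yaw": 0, "grip": 0}, {"tx": 0, "ty": 0, "tz": 0.004, "yaw": 0, "grip": 0}, {"tx": 0, "ty": 0, "tz": 0, "yaw": 0, "grip": 0}], newtons=30)

```text
clock: 25.25
tool_pos: [0.43, -0.1303, 0.1806]
tcp_rot: [1.0, 0.017, -0.001, 0.0]
wrist_force: [-0.5, -0.2, -1.4]
opening: 0.313
```

Call:
play_rows(increments=[{"tx": 0.008, "ty": 0, "tz": 0, "yaw": 0, "grip": 0}, {"tx": 0.008, "ty": 0, "tz": 0, "yaw": 0, "grip": 0}, {"tx": 0.009, "ty": 0, "tz": -0.001, "yaw": 0, "grip": 0}, {"tx": 0, "ty": 0, "tz": 0, "yaw": 0, "grip": 0}], newtons=25)

```text
clock: 25.65
tool_pos: [0.4568, -0.1295, 0.1832]
tcp_rot: [1.0, 0.017, 0.0, 0.0]
wrist_force: [-0.6, -0.2, 2.2]
opening: 0.308
```

Call:
play_rows(increments=[{"tx": 0.012, "ty": 0, "tz": 0.001, "yaw": 0, "grip": 0}, {"tx": 0.012, "ty": 0, "tz": 0.001, "yaw": 0, "grip": 0}, {"tx": 0, "ty": 0, "tz": 0, "yaw": 0, "grip": 0}])

```text
clock: 25.95
tool_pos: [0.4804, -0.1284, 0.1806]
tcp_rot: [1.0, 0.017, -0.0, -0.0]
wrist_force: [-1.7, -0.6, 0.8]
opening: 0.312
```

Run:
```python
from h import *
st(); plan((.455+.0244,-.130,.057+.140-.019),88)
c=(.44,-.13)
i,d=snap('side');X=cloud('side',d);S=cv2.cvtColor(i,cv2.COLOR_BGR2HSV)
m=(np.hypot(X[...,0]-c[0],X[...,1]-c[1])<.06)&(X[...,2]>.05)&(X[...,2]<.14)&(S[...,1]<60)&(S[...,2]>90)
P=X[m];print(len(P),np.median(P,0),P.min(0),P.max(0))
m=(np.hypot(X[...,0]-.46,X[...,1]+.13)<.05)&(X[...,2]>.1)&(X[...,2]<.165)&(S[...,1]>90)
P=X[m];v=np.linalg.svd(P-P.mean(0))[2][0];print('handle',len(P),P.mean(0),v)
```

```text
{'clock': 25.95, 'joint_pos': [0.145, -0.238, -0.266, -0.0, -1.543, 1.46], 'tool_pos': [0.48, -0.128, 0.181], 'tcp_rot': [1.0, 0.017, -0.0, -0.0], 'wrist_force': [-1.655, -0.624, 0.803], 'opening': 0.312}
tx ty tz [-0.0011  0.0016  0.0026] closing at -88.0 yaw 4.0 j6 1.46
244 [ 0.42652019 -0.10870436  0.09507239] [ 0.41053921 -0.15316529  0.07179601] [ 0.46676537 -0.1010924   0.11254322]
handle 174 [ 0.44950205 -0.12043088  0.13504413] [-0.36505757 -0.07450569 -0.92799885]
```

Call:
play_rows(increments=[{"tx": 0.012, "ty": 0.001, "tz": 0.003, "yaw": 0, "grip": 0}, {"tx": 0.012, "ty": 0.001, "tz": 0.004, "yaw": 0, "grip": 0}, {"tx": 0.011, "ty": 0, "tz": 0.005, "yaw": 0, "grip": 0}, {"tx": 0.011, "ty": 0, "tz": 0.0065, "yaw": 0, "grip": 0}, {"tx": 0, "ty": 0, "tz": 0, "yaw": 0, "grip": 0}])

```text
clock: 26.5
tool_pos: [0.526, -0.1286, 0.1615]
tcp_rot: [1.0, 0.017, -0.0, -0.0]
wrist_force: [-1.4, 0.6, 0.9]
opening: 0.312
```

Call:
play_rows(increments=[{"tx": 0.01, "ty": 0, "tz": 0.0085, "yaw": 0, "grip": 0}, {"tx": 0.001, "ty": 0, "tz": 0.001, "yaw": 0, "grip": 0}, {"tx": -0.006, "ty": 0, "tz": 0.006, "yaw": 0, "grip": 0}, {"tx": 0, "ty": 0, "tz": 0, "yaw": 0, "grip": 0}])

```text
clock: 26.9
tool_pos: [0.5293, -0.1287, 0.1457]
tcp_rot: [1.0, 0.017, -0.001, -0.0]
wrist_force: [-2.3, 0.6, -0.2]
opening: 0.314
```

Call:
play_rows(increments=[{"tx": -0.006, "ty": 0, "tz": 0.006, "yaw": 0, "grip": 0}, {"tx": -0.006, "ty": 0, "tz": 0.006, "yaw": 0, "grip": 0}, {"tx": -0.006, "ty": 0, "tz": 0.006, "yaw": 0, "grip": 0}, {"tx": 0, "ty": 0, "tz": 0, "yaw": 0, "grip": 0}])

```text
clock: 27.3
tool_pos: [0.511, -0.1293, 0.1274]
tcp_rot: [1.0, 0.017, -0.001, -0.0]
wrist_force: [-2.9, 0.3, -0.6]
opening: 0.315
```

Run:
```python
from h import *
st(); plan((.5117-.0092,-.130,.1272-.0092),88)
i,d=snap('side');X=cloud('side',d);S=cv2.cvtColor(i,cv2.COLOR_BGR2HSV)
m=(X[...,0]>.475)&(X[...,0]<.56)&(abs(X[...,1]+.125)<.035)&(X[...,2]>.08)&(X[...,2]<.135)&(S[...,1]>90)
P=X[m];v=np.linalg.svd(P-P.mean(0))[2][0];print('handle',len(P),P.mean(0),v)
```

```text
{'clock': 27.3, 'joint_pos': [0.134, -0.141, -0.278, -0.001, -1.436, 1.472], 'tool_pos': [0.511, -0.129, 0.127], 'tcp_rot': [1.0, 0.017, -0.001, -0.0], 'wrist_force': [-2.887, 0.331, -0.613], 'opening': 0.315}
tx ty tz [-0.0085  0.0004  0.0094] closing at -88.0 yaw 4.0 j6 1.47
handle 32 [ 0.48516241 -0.11682792  0.12616262] [-0.94514598 -0.15085623 -0.28972655]
```

Contact with the ledge should come after about 8 mm more.

Call:
play_rows(increments=[{"tx": -0.006, "ty": 0, "tz": 0.006, "yaw": 0, "grip": 0}, {"tx": 0, "ty": 0, "tz": 0, "yaw": 0, "grip": 0}])

```text
clock: 27.55
tool_pos: [0.5058, -0.1296, 0.1221]
tcp_rot: [1.0, 0.017, -0.001, -0.0]
wrist_force: [-2.9, -1.5, -1.6]
opening: 0.314
```

Call:
play_rows(increments=[{"tx": -0.003, "ty": 0, "tz": 0.003, "yaw": 0, "grip": 0}, {"tx": 0, "ty": 0, "tz": 0, "yaw": 0, "grip": 0}])

```text
clock: 27.75
tool_pos: [0.5033, -0.1297, 0.1196]
tcp_rot: [1.0, 0.017, -0.0, -0.0]
wrist_force: [-2.9, -0.2, 0.1]
opening: 0.31
```

Call:
play_rows(increments=[{"tx": -0.002, "ty": 0, "tz": 0.002, "yaw": 0, "grip": 0}, {"tx": 0, "ty": 0, "tz": 0, "yaw": 0, "grip": 0}])

```text
clock: 27.95
tool_pos: [0.5032, -0.1299, 0.1196]
tcp_rot: [1.0, 0.017, 0.002, 0.0]
wrist_force: [2.1, -0.2, 5.8]
opening: 0.309
```

Call:
play_rows(increments=[{"tx": -0.002, "ty": 0, "tz": 0.002, "yaw": 0, "grip": 0}, {"tx": 0, "ty": 0, "tz": 0, "yaw": 0, "grip": 0}])

```text
clock: 28.15
tool_pos: [0.5032, -0.13, 0.1196]
tcp_rot: [1.0, 0.018, 0.005, 0.001]
wrist_force: [6.4, -0.2, 10.5]
opening: 0.313
```

Call:
play_rows(increments=[{"tx": 0.0025, "ty": 0, "tz": -0.0025, "yaw": 0, "grip": 0}, {"tx": 0, "ty": 0, "tz": 0, "yaw": 0, "grip": 0.5}, {"tx": 0, "ty": 0, "tz": 0, "yaw": 0, "grip": 1}, {"tx": 0, "ty": 0, "tz": 0, "yaw": 0, "grip": 1}, {"tx": 0, "ty": 0, "tz": 0, "yaw": 0, "grip": 1}])

```text
clock: 28.65
tool_pos: [0.5019, -0.1297, 0.1178]
tcp_rot: [1.0, 0.017, -0.0, -0.0]
wrist_force: [-0.2, 0.2, -0.7]
opening: 0.963
```

Call:
play_rows(increments=[{"tx": 0, "ty": 0, "tz": 0, "yaw": 0, "grip": 1}, {"tx": 0, "ty": 0, "tz": 0, "yaw": 0, "grip": 1}, {"tx": 0, "ty": 0, "tz": -0.03, "yaw": 0, "grip": 1}, {"tx": 0, "ty": 0, "tz": -0.04, "yaw": 0, "grip": 1}, {"tx": 0, "ty": 0, "tz": -0.04, "yaw": 0, "grip": 1}])

```text
clock: 29.15
tool_pos: [0.5017, -0.1298, 0.2293]
tcp_rot: [1.0, 0.017, -0.0, 0.0]
wrist_force: [0.8, 0.0, -0.2]
opening: 1.001
```

Run:
```python
from h import *
st(); i,d=axis45(.2); cv2.imwrite('pics/s9.png',cv2.resize(i[110:340,140:400],None,fx=3,fy=3)[:600])
plan((.503,-.130,.1195),90)
```

```text
{'clock': 29.15, 'joint_pos': [0.136, -0.178, -0.126, 0.0, -1.624, 1.469], 'tool_pos': [0.502, -0.13, 0.229], 'tcp_rot': [1.0, 0.017, -0.0, 0.0], 'wrist_force': [0.812, 0.048, -0.214], 'opening': 1.001}
handle 182 [ 0.496 -0.123  0.143] dir [ 0.656 -0.067  0.752] max [ 0.523 -0.114  0.166] min [ 0.475 -0.139  0.106]
tx ty tz [-0.0019 -0.0013  0.1182] closing at -88.0 yaw 2.0 j6 1.47
```

View pics/s9.png

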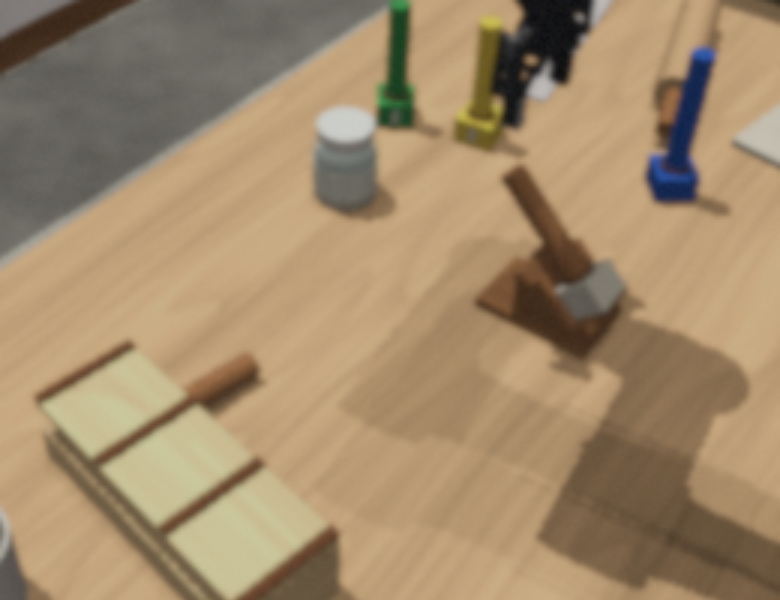

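The middle stamp is seated in the rest (crop (590,290)) and the long one is under the far bay's roof with its handle out at (225,378). I'll regrasp the middle stamp and carry it.

Call:
play_rows(increments=[{"tx": 0.001, "ty": 0, "tz": 0.04, "yaw": 0, "grip": 1}, {"tx": 0, "ty": 0, "tz": 0.04, "yaw": 0, "grip": 1}, {"tx": 0, "ty": 0, "tz": 0.03, "yaw": 0, "grip": 1}, {"tx": 0, "ty": 0, "tz": 0, "yaw": 0, "grip": 0.4}, {"tx": 0, "ty": 0, "tz": 0, "yaw": 0, "grip": 0}], newtons=80)

```text
clock: 29.7
tool_pos: [0.5032, -0.13, 0.1192]
tcp_rot: [1.0, 0.017, 0.0, 0.0]
wrist_force: [0.5, 0.8, 1.7]
opening: 0.685
```

Call:
play_rows(increments=[{"tx": 0, "ty": 0, "tz": 0, "yaw": 0, "grip": 0}, {"tx": 0, "ty": 0, "tz": 0, "yaw": 0, "grip": 0}, {"tx": 0, "ty": 0, "tz": 0, "yaw": 0, "grip": 0}, {"tx": 0, "ty": 0, "tz": -0.015, "yaw": 0, "grip": 0}, {"tx": 0, "ty": 0, "tz": -0.02, "yaw": 0, "grip": 0}])

```text
clock: 30.2
tool_pos: [0.5023, -0.1295, 0.1533]
tcp_rot: [1.0, 0.017, -0.001, -0.0]
wrist_force: [-0.0, 0.4, -1.4]
opening: 0.306
```

Call:
play_rows(increments=[{"tx": 0, "ty": 0, "tz": -0.03, "yaw": 0, "grip": 0}, {"tx": 0, "ty": 0, "tz": -0.04, "yaw": 0, "grip": 0}, {"tx": 0, "ty": 0, "tz": -0.04, "yaw": 0, "grip": 0}, {"tx": 0, "ty": 0, "tz": -0.03, "yaw": 0, "grip": 0}, {"tx": 0, "ty": 0, "tz": 0, "yaw": 0, "grip": 0}])

```text
clock: 30.7
tool_pos: [0.5039, -0.1303, 0.2995]
tcp_rot: [1.0, 0.017, 0.004, 0.0]
wrist_force: [-0.0, -0.4, -1.6]
opening: 0.312
```

Call:
play_rows(increments=[{"tx": 0.006, "ty": -0.04, "tz": 0, "yaw": 0, "grip": 0}, {"tx": 0.006, "ty": -0.04, "tz": 0, "yaw": 0, "grip": 0}, {"tx": 0.006, "ty": -0.04, "tz": 0, "yaw": 0, "grip": 0}, {"tx": 0.006, "ty": -0.04, "tz": 0, "yaw": 0, "grip": 0}, {"tx": 0.006, "ty": -0.04, "tz": 0, "yaw": 0, "grip": 0}])

```text
clock: 31.2
tool_pos: [0.5256, 0.0728, 0.2932]
tcp_rot: [1.0, 0.017, -0.0, -0.0]
wrist_force: [1.7, -0.0, -2.2]
opening: 0.304
```

Call:
play_rows(increments=[{"tx": 0.006, "ty": -0.037, "tz": 0, "yaw": 0, "grip": 0}, {"tx": 0, "ty": 0, "tz": 0, "yaw": 8.5, "grip": 0}, {"tx": 0, "ty": 0, "tz": 0, "yaw": 8.5, "grip": 0}, {"tx": 0, "ty": 0, "tz": 0, "yaw": 8.5, "grip": 0}, {"tx": 0, "ty": 0, "tz": 0, "yaw": 8.5, "grip": 0}])

```text
clock: 31.7
tool_pos: [0.5304, 0.1085, 0.2928]
tcp_rot: [0.96, -0.279, -0.001, 0.0]
wrist_force: [0.7, 0.1, -1.5]
opening: 0.306
```

Call:
play_rows(increments=[{"tx": 0, "ty": 0, "tz": 0, "yaw": 8.5, "grip": 0}, {"tx": 0, "ty": 0, "tz": 0, "yaw": 8.5, "grip": 0}, {"tx": 0, "ty": 0, "tz": 0, "yaw": 8.5, "grip": 0}, {"tx": 0, "ty": 0, "tz": 0, "yaw": 8.5, "grip": 0}, {"tx": 0, "ty": 0, "tz": 0, "yaw": 8.5, "grip": 0}])

```text
clock: 32.2
tool_pos: [0.5304, 0.1083, 0.2928]
tcp_rot: [0.794, -0.608, -0.001, 0.001]
wrist_force: [-0.2, -0.9, -1.7]
opening: 0.308
```

Call:
play_rows(increments=[{"tx": 0, "ty": 0, "tz": 0, "yaw": 8, "grip": 0}, {"tx": 0, "ty": 0, "tz": 0, "yaw": 8, "grip": 0}, {"tx": 0, "ty": 0, "tz": 0, "yaw": 8, "grip": 0}, {"tx": 0, "ty": 0, "tz": 0, "yaw": 0, "grip": 0}])

```text
clock: 32.6
tool_pos: [0.5305, 0.1083, 0.2929]
tcp_rot: [-0.652, 0.758, 0.0, -0.001]
wrist_force: [0.2, -0.3, -1.8]
opening: 0.307
```

Run:
```python
from h import *
st(); plan((.540,.108,.105),170.8)
i,d=snap('side');X=cloud('side',d);S=cv2.cvtColor(i,cv2.COLOR_BGR2HSV)
m=(np.hypot(X[...,0]-.56,X[...,1]-.2)<.12)&(X[...,2]>.12)&(X[...,2]<.29)&(S[...,1]<60)&(S[...,2]>100)
P=X[m];print('head',len(P),np.median(P,0).round(3),P.min(0).round(3),P.max(0).round(3))
```

```text
{'clock': 32.6, 'joint_pos': [0.572, -0.098, 0.062, -0.0, -1.732, -0.722], 'tool_pos': [0.53, 0.108, 0.293], 'tcp_rot': [-0.652, 0.758, 0.0, -0.001], 'wrist_force': [0.243, -0.346, -1.779], 'opening': 0.307}
tx ty tz [-0.0013 -0.0098  0.1878] closing at 171.4 yaw 0.6 j6 -0.72
head 313 [0.542 0.213 0.243] [0.518 0.178 0.205] [0.572 0.231 0.257]
```

Call:
play_rows(increments=[{"tx": -0.001, "ty": -0.01, "tz": 0.02, "yaw": 0.6, "grip": 0}, {"tx": 0, "ty": 0, "tz": 0.05, "yaw": 0, "grip": 0}, {"tx": 0, "ty": 0, "tz": 0.05, "yaw": 0, "grip": 0}, {"tx": 0, "ty": 0, "tz": 0.05, "yaw": 0, "grip": 0}, {"tx": 0, "ty": 0, "tz": 0.018, "yaw": 0, "grip": 0}])

```text
clock: 33.15
tool_pos: [0.5375, 0.1067, 0.0986]
tcp_rot: [-0.65, 0.76, 0.002, -0.005]
wrist_force: [-6.6, -6.6, 14.9]
opening: 0.309
```

Call:
play_rows(increments=[{"tx": 0.003, "ty": 0, "tz": 0.008, "yaw": 0, "grip": 0}, {"tx": 0.009, "ty": 0, "tz": 0.008, "yaw": 0, "grip": 0}, {"tx": 0.01, "ty": 0, "tz": 0.008, "yaw": 0, "grip": 0}, {"tx": 0.008, "ty": 0, "tz": 0.009, "yaw": 0, "grip": 0}, {"tx": 0.008, "ty": 0, "tz": 0.01, "yaw": 0, "grip": 0}], newtons=30)

```text
clock: 33.65
tool_pos: [0.5353, 0.0703, 0.063]
tcp_rot: [-0.65, 0.76, -0.0, 0.001]
wrist_force: [-1.0, 1.8, 3.4]
opening: 0.307
```

Call:
play_rows(increments=[{"tx": 0.006, "ty": 0, "tz": 0.01, "yaw": 0, "grip": 0}, {"tx": 0.006, "ty": 0, "tz": 0.011, "yaw": 0, "grip": 0}, {"tx": 0.003, "ty": 0, "tz": 0.008, "yaw": 0, "grip": 0}, {"tx": 0.003, "ty": 0, "tz": 0.008, "yaw": 0, "grip": 0}, {"tx": 0, "ty": 0, "tz": 0, "yaw": 0, "grip": 0}], newtons=25)

```text
clock: 34.15
tool_pos: [0.5313, 0.0519, 0.0236]
tcp_rot: [-0.648, 0.761, 0.0, -0.001]
wrist_force: [-1.3, -1.1, 3.2]
opening: 0.311
```

Run:
```python
from h import *
st(); plan((.5625-.16*.051,.248-.987*.051,.007),170.8)
flat((.54,.15))
```

```text
{'clock': 34.15, 'joint_pos': [0.474, -0.058, -0.395, -0.0, -1.235, -0.634], 'tool_pos': [0.531, 0.052, 0.024], 'tcp_rot': [-0.648, 0.761, 0.0, -0.001], 'wrist_force': [-1.326, -1.147, 3.152], 'opening': 0.311}
tx ty tz [-0.1476  0.0004  0.0165] closing at 170.8 yaw 0.0 j6 -0.63
head 250 [0.548 0.183 0.052] [0.525 0.154 0.024] [0.579 0.201 0.059]
handle 302 [0.561 0.121 0.041] dir [ 0.724  0.658 -0.205] [0.507 0.048 0.011] [0.642 0.208 0.063]
```

Call:
play_rows(increments=[{"tx": 0.001, "ty": 0, "tz": 0.005, "yaw": 0, "grip": 0}, {"tx": 0.001, "ty": 0, "tz": 0.005, "yaw": 0, "grip": 0}, {"tx": 0, "ty": 0, "tz": 0.004, "yaw": 0, "grip": 0}, {"tx": 0, "ty": 0, "tz": 0.0015, "yaw": 0, "grip": 0}, {"tx": 0, "ty": 0, "tz": 0, "yaw": 0, "grip": 0}])

```text
clock: 34.7
tool_pos: [0.5317, 0.0506, 0.0096]
tcp_rot: [-0.649, 0.761, 0.0, -0.0]
wrist_force: [-1.0, -3.6, 3.6]
opening: 0.306
```

Run:
```python
from h import *
st(); plan((.5625-.16*.051,.248-.987*.051,.0075),170.8)
i,d=snap('side');X=cloud('side',d);S=cv2.cvtColor(i,cv2.COLOR_BGR2HSV)
m=(np.hypot(X[...,0]-.545,X[...,1]-.17)<.05)&(X[...,2]>.008)&(X[...,2]<.07)&(S[...,1]<60)&(S[...,2]>100);P=X[m];print('head',np.median(P,0).round(3),P.min(0).round(3),P.max(0).round(3))
top=P[P[:,2]>.045];print('top face rect',cv2.minAreaRect((top[:,:2]*1000).astype(np.float32)),top[:,2].mean(),np.linalg.lstsq(np.c_[top[:,:2],np.ones(len(top))],top[:,2],rcond=None)[0])
```

```text
{'clock': 34.7, 'joint_pos': [0.472, -0.046, -0.411, 0.0, -1.206, -0.631], 'tool_pos': [0.532, 0.051, 0.01], 'tcp_rot': [-0.649, 0.761, 0.0, -0.0], 'wrist_force': [-0.967, -3.551, 3.62], 'opening': 0.306}
tx ty tz [-0.1488  0.001   0.0021] closing at 170.9 yaw 0.1 j6 -0.63
head [0.549 0.182 0.051] [0.526 0.152 0.01 ] [0.578 0.2   0.057]
top face rect ((552.5599365234375, 178.44857788085938), (36.19099807739258, 52.199546813964844), 81.21150970458984) 0.05167850661818195 [ 0.01375636 -0.06125701  0.05509118]
```

Flat, yaw 81.2° against the rack's 80.8°, within 2 mm of the bay's centre line. Sliding in.

Call:
play_rows(increments=[{"tx": -0.01, "ty": 0, "tz": 0.0015, "yaw": 0, "grip": 0}, {"tx": -0.02, "ty": 0.001, "tz": 0, "yaw": 0, "grip": 0}, {"tx": -0.02, "ty": 0, "tz": 0, "yaw": 0, "grip": 0}, {"tx": -0.02, "ty": 0, "tz": 0, "yaw": 0, "grip": 0}, {"tx": 0, "ty": 0, "tz": 0, "yaw": 0, "grip": 0}], newtons=60)

```text
clock: 35.25
tool_pos: [0.5427, 0.1231, 0.0086]
tcp_rot: [-0.649, 0.76, 0.0, 0.002]
wrist_force: [1.9, 2.8, 2.7]
opening: 0.305
```

Call:
play_rows(increments=[{"tx": -0.02, "ty": 0, "tz": 0, "yaw": 0, "grip": 0}, {"tx": -0.02, "ty": 0, "tz": 0, "yaw": 0, "grip": 0}, {"tx": -0.02, "ty": 0, "tz": 0, "yaw": 0, "grip": 0}, {"tx": -0.006, "ty": 0, "tz": 0, "yaw": 0, "grip": 0}, {"tx": 0, "ty": 0, "tz": 0, "yaw": 0, "grip": 0}])

```text
clock: 35.75
tool_pos: [0.5526, 0.1872, 0.0082]
tcp_rot: [-0.649, 0.761, 0.001, 0.001]
wrist_force: [0.8, 2.4, 2.8]
opening: 0.309
```

Call:
play_rows(increments=[{"tx": -0.004, "ty": 0, "tz": 0, "yaw": 0, "grip": 0}, {"tx": 0, "ty": 0, "tz": 0, "yaw": 0, "grip": 0}])

```text
clock: 35.95
tool_pos: [0.5529, 0.1891, 0.0083]
tcp_rot: [-0.649, 0.761, 0.0, 0.0]
wrist_force: [-0.2, 0.1, 4.7]
opening: 0.31
```

Call:
play_rows(increments=[{"tx": -0.003, "ty": 0, "tz": 0, "yaw": 0, "grip": 0}, {"tx": 0, "ty": 0, "tz": 0, "yaw": 0, "grip": 0}])

```text
clock: 36.15
tool_pos: [0.5534, 0.1916, 0.0083]
tcp_rot: [-0.648, 0.761, -0.0, -0.0]
wrist_force: [0.2, -2.9, 5.0]
opening: 0.309
```

Call:
play_rows(increments=[{"tx": -0.002, "ty": 0, "tz": 0, "yaw": 0, "grip": 0}, {"tx": 0, "ty": 0, "tz": 0, "yaw": 0, "grip": 0}])

```text
clock: 36.35
tool_pos: [0.5536, 0.1935, 0.0082]
tcp_rot: [-0.648, 0.761, -0.0, -0.0]
wrist_force: [-1.0, -5.6, 4.5]
opening: 0.307
```

Call:
play_rows(increments=[{"tx": -0.002, "ty": 0, "tz": 0, "yaw": 0, "grip": 0}, {"tx": 0, "ty": 0, "tz": 0, "yaw": 0, "grip": 0}])

```text
clock: 36.55
tool_pos: [0.5529, 0.1937, 0.0071]
tcp_rot: [-0.648, 0.761, -0.0, -0.003]
wrist_force: [-2.3, -9.9, 3.1]
opening: 0.306
```

Call:
play_rows(increments=[{"tx": -0.002, "ty": 0, "tz": 0, "yaw": 0, "grip": 0}, {"tx": 0, "ty": 0, "tz": 0, "yaw": 0, "grip": 0}])

```text
clock: 36.75
tool_pos: [0.5527, 0.1938, 0.0066]
tcp_rot: [-0.648, 0.762, -0.001, -0.004]
wrist_force: [-2.1, -15.1, 4.3]
opening: 0.307
```

Call:
play_rows(increments=[{"tx": -0.002, "ty": 0, "tz": 0, "yaw": 0, "grip": 0}, {"tx": 0, "ty": 0, "tz": 0, "yaw": 0, "grip": 0}])

```text
clock: 36.95
tool_pos: [0.5522, 0.1946, 0.0057]
tcp_rot: [-0.648, 0.762, -0.001, -0.006]
wrist_force: [-3.0, -17.6, 1.2]
opening: 0.311
```

Call:
play_rows(increments=[{"tx": 0.004, "ty": 0, "tz": -0.001, "yaw": 0, "grip": 0}, {"tx": 0, "ty": 0, "tz": 0, "yaw": 0, "grip": 0.5}, {"tx": 0, "ty": 0, "tz": 0, "yaw": 0, "grip": 1}, {"tx": 0, "ty": 0, "tz": 0, "yaw": 0, "grip": 1}, {"tx": 0, "ty": 0, "tz": 0, "yaw": 0, "grip": 1}])

```text
clock: 37.45
tool_pos: [0.554, 0.1965, 0.0092]
tcp_rot: [-0.649, 0.761, 0.0, 0.0]
wrist_force: [0.6, 1.1, 0.5]
opening: 0.963
```

Call:
play_rows(increments=[{"tx": 0, "ty": 0, "tz": -0.01, "yaw": 0, "grip": 1}, {"tx": 0, "ty": 0, "tz": -0.04, "yaw": 0, "grip": 1}, {"tx": 0, "ty": 0, "tz": -0.05, "yaw": 0, "grip": 1}, {"tx": 0, "ty": 0, "tz": -0.05, "yaw": 0, "grip": 1}, {"tx": 0, "ty": 0, "tz": -0.05, "yaw": 0, "grip": 1}])

```text
clock: 37.95
tool_pos: [0.5538, 0.1958, 0.2125]
tcp_rot: [-0.649, 0.761, -0.0, 0.001]
wrist_force: [1.2, 0.9, 0.1]
opening: 1.002
```

Call:
play_rows(increments=[{"tx": 0.05, "ty": 0, "tz": 0, "yaw": 0, "grip": 1}, {"tx": 0.05, "ty": 0, "tz": 0, "yaw": 0, "grip": 1}, {"tx": 0.05, "ty": 0, "tz": 0, "yaw": 0, "grip": 1}, {"tx": 0.05, "ty": 0, "tz": 0, "yaw": 0, "grip": 1}, {"tx": 0.05, "ty": 0, "tz": 0, "yaw": 0, "grip": 1}])

```text
clock: 38.45
tool_pos: [0.5138, -0.0525, 0.2105]
tcp_rot: [-0.649, 0.761, -0.0, 0.001]
wrist_force: [1.3, -0.8, 0.3]
opening: 0.999
```

Run:
```python
from h import *
st()
u=np.array([.16,.987]);w=np.array([.987,-.16])
for n in('top','side'):
    i,d=snap(n);X=cloud(n,d);S=cv2.cvtColor(i,cv2.COLOR_BGR2HSV)
    q=X[...,:2]-np.array([.5625,.248]);a=-(q@u);l=q@w
    r=X[(a>-.13)&(a<.02)&(abs(l)<.16)&(abs(X[...,2]-.082)<.007)];k=cv2.minAreaRect((r[:,:2]*1000).astype(np.float32));print(n,'roof',k[0],k[1],k[2])
    for nm,l0 in(('far',.092),('mid',0),('near',-.092)):
        m=(a>.004)&(a<.14)&(abs(l-l0)<.035)&(X[...,2]>.018)&(X[...,2]<.06);P=X[m]
        if m.sum()>5:print(n,nm,m.sum(),'sticks out',np.percentile(a[m],98).round(4),'lat',(np.median(l[m])-l0).round(4),'z',np.median(P[:,2]).round(3),'az',np.degrees(np.polyfit(a[m],l[m],1)[0]).round(1))
    cv2.imwrite(f'pics/{n}9.png',i)
    if n=='side':cv2.imwrite('pics/s10.png',i[100:,:])
    else:
        for nm,c in(('jar',(.746,-.15)),('mould',(.489,.467)),('mug',(.654,.462))):
            z=X[(np.hypot(X[...,0]-c[0],X[...,1]-c[1])<.07)&(X[...,2]>.03)];print(nm,((z.min(0)+z.max(0))/2)[:2].round(3))
```

```text
{'clock': 38.45, 'joint_pos': [0.289, -0.187, -0.168, 0.0, -1.588, -0.447], 'tool_pos': [0.514, -0.053, 0.211], 'tcp_rot': [-0.649, 0.761, -0.0, 0.001], 'wrist_force': [1.254, -0.795, 0.301], 'opening': 0.999}
top roof (571.075439453125, 298.3172302246094) (104.8403549194336, 288.7362365722656) 80.90154266357422
top far 203 sticks out 0.0988 lat 0.0029 z 0.028 az -0.2
top mid 153 sticks out 0.0751 lat 0.0022 z 0.028 az -0.2
jar [ 0.744 -0.149]
mould [0.491 0.467]
mug [0.666 0.465]
side roof (569.0653686523438, 298.8232421875) (103.46986389160156, 291.48065185546875) 80.97782897949219
side far 207 sticks out 0.1001 lat -0.0041 z 0.029 az -0.5
side mid 159 sticks out 0.0763 lat -0.0058 z 0.029 az -1.3
```

View pics/s10.png

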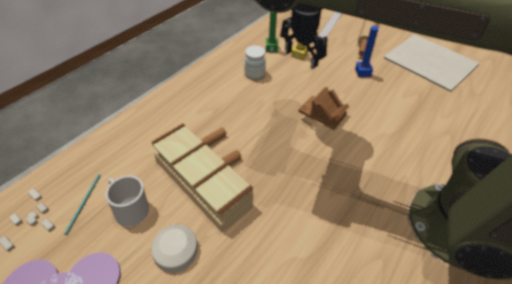

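Both handles stick out by the right amounts (about 99 to 100 mm and 75 to 76 mm), lying flat. The near bay is empty and the bystanders haven't moved. Handing in.

```bash
python3 -c "
from cell import ctrl
print(ctrl.job_done())"
```

```text
the job is handed in; nothing more can be done
None
```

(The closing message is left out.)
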